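# Put the salt shaker away in the drop-front bread bin and clamp its door shut

## Task

Put the salt shaker away in the wooden bread bin: pull the bin's door all the way down, stand the shaker upright on the bin's floor, push the door back up against its seal and turn the cam catch on the roof clockwise until it is fully home and the door is drawn tight. Keep the shaker upright all the way, leave the spice jar and the garlic on the chopping board where they are, and do not knock over the jar that already stands in the bin.

Things in the scene. Friction and masses are not known exactly. Their poses are not given: they have to be found in the camera images.
- bread_bin: Fixed drop-front bread bin of light wood, 170 mm deep, 260 wide, roof top 227 mm above the worktop. Origin: on the worktop under the middle of its front face; x points into the bin, y to the left seen from the front, z up. Walls and roof 12 mm thick; inside x = 0 to 158 mm, y = -118 to 118 mm.
- bin_floor (a point): On the bin's inner floor, 40 mm behind the front face, 10 mm right of the middle; the floor is 35 mm above the worktop, the ceiling 215 mm, so the roof bars a vertical reach in.
- bin_door (a joint): Door hinged along its bottom edge: 0 = closed tight, 1.1 rad = fully down on its stop (free edge still 135 mm above the worktop). Wooden frame with clear pane, 260 mm wide, 14 thick, 192 from hinge to top edge, 0.5 kg. Stiff hinge (0.2 N m): stays where left up to about 0.3 rad, sinks to its stop beyond 0.45. Starts a little ajar.
- door_hinge (a point): Middle of the door's hinge line, which runs along the bin's y: x = -7 mm, y = 0, z = 35 mm of the bin.
- door_tab (a point): Middle of the top of the door's finger tab, moving with the door. The tab is part of the panel: 90 mm wide, 14 thick (point at mid-thickness), rising 28 mm above the roof when closed, 220 mm from the hinge, centred at y = -60 mm of the bin. Fingertips can go down behind it from above to pull.
- keeper (a point): Steel post, 10 mm diameter, rising 22 mm from the door's top edge in front of the cam (point 12 mm up). Two rubber seal buffers at the front edges of the side walls, 200 mm up, stand 8 mm proud and spring in (300 N/m each): the door meets them at 0.05 rad, takes about 6 N at the top edge to shut, then springs back to about 0.045 rad unless the cam holds it.
- cam (a joint): Steel quarter-turn cam catch on the bin's roof, vertical axis: 0 = open, 1.571 rad = fully home (end stop); grows clockwise seen from above. Its curved hook (8 mm bar, 12 mm above the roof) sweeps in front of the keeper and draws it in, if the door is within about 0.055 rad of closed. Needs up to about 0.25 N m; stays where left.
- cam_axis (a point): On the cam's axis, 12 mm above the roof: x = 35 mm, y = 50 mm, z = 239 mm of the bin.
- cam_knob (a point): On the axis of the black upright knob at the end of the cam's lever, 36 mm above the roof, moving with it, 55 mm from the cam axis: front left of it when open, back left when home. Knob: 16 mm cylinder from 8 to 48 mm above the roof; the lever bar joins it 7 to 17 mm above the roof, so grip above that.
- shaker: Salt shaker, clear with white salt and a grey cap, 44 mm diameter, 90 mm tall, about 0.1 kg; origin at the centre of its base, z up. Stands on the chopping board. The straight body is widest up to about 65 mm.
- board: Wooden chopping board, 230 x 340 x 22 mm, fixed, lying on the hob; origin at the centre of its underside, 6 mm above the worktop (its top is at 28 mm).
- spice_jar: Bystander on the board: spice jar with green lid and white and blue label, 46 mm diameter, 106 mm tall, origin at the centre of its base.
- garlic: Bystander on the board: garlic bulb, 60 mm, origin at its underside.
- inner_jar: Bystander standing at the back right inside the bin: spice jar with green lid and orange-brown label, 46 mm diameter, 106 mm tall, origin at the centre of its base.

How it is judged:
On the way, in this order (a step that is already met when the one before it is completed fails the run):
1. the door is pulled fully down (value of joint bin_door above 1.03 rad), for 0.2 s.
2. the shaker stands upright and released on the bin's floor, wholly inside (x of shaker in the frame of bread_bin between 0.02 and 0.145 m and y of shaker in the frame of bread_bin between -0.11 and 0.11 m and z of shaker in the frame of bread_bin between 0.025 and 0.041 m and angle between shaker's own z axis and vertical below 0.15 rad and contact force between shaker and the fingers below 0.1 N and linear speed of shaker below 0.02 m/s), for 0.2 s.
3. the door is pushed up to its seal (value of joint bin_door below 0.06 rad), for 0.1 s.
At the end, for the whole second after the job is handed in: The door is drawn tight (joint below 0.02 rad) with the cam turned home (above 1.4 rad); the shaker stands upright (within 0.15 rad) and at rest on the bin's floor, its centre at least 20 mm behind the front face; the jar in the bin still stands (within 0.2 rad) (value of joint bin_door below 0.02 rad and value of joint cam above 1.4 rad and x of shaker in the frame of bread_bin between 0.02 and 0.145 m and y of shaker in the frame of bread_bin between -0.11 and 0.11 m and z of shaker in the frame of bread_bin between 0.025 and 0.041 m and angle between shaker's own z axis and vertical below 0.15 rad and linear speed of shaker below 0.02 m/s and angle between inner_jar's own z axis and vertical below 0.2 rad); the robot touches nothing.
It fails at once if the spice jar on the board is moved by more than 40 mm (distance of spice_jar from where it was at the start of the episode above 0.04 m).
It fails at once if the garlic is moved by more than 40 mm (distance of garlic from where it was at the start of the episode above 0.04 m).
It fails at once if the jar in the bin is knocked over (angle between inner_jar's own z axis and vertical above 0.6 rad).
It fails at once if the shaker is tipped by more than 35 degrees (angle between shaker's own z axis and vertical above 0.61 rad).
It also fails if it takes over 72 s, if anything falls off the work surface, if the arm or the gripper's body presses on something with over 40 N, if the wrist force passes 120 N, or if a joint passes its speed limit or range.

## Robot

A 6-joint arm with a two-finger parallel gripper is mounted at the origin on a cart in front of the work surface, level with it; the furniture and walls round the work are solid. World frame = base frame: x ahead of the robot, y to its left, z up, the work surface at z = 0. Lengths are in m, angles in rad, forces in N, time in s.
With the tool pointing down it reaches from about 0.35 to 0.925 m from the base axis. Payload 6.4 kg.
Tool frame: the origin (TCP) lies midway between the tips of the shut fingers; the grasp point (between the pads) lies 19 mm behind it (r.grip_point_offset is the distance from the TCP to the grasp point, in m); z points along the fingers, y is the line along which they close (so a half turn about z gives the same grasp; the last joint's range is limited). The gripper opens to 85 mm and grips with 20 to 120 N. Pads are 22 mm wide; open, the fingers measure 114 mm over their backs; the gripper's body (76 mm by 85 mm) begins 54 mm behind the grasp point. The pads swing forward as they close: fully open they stand 13 mm farther back than shut.
Start: joints at [-1.466, 0.245, 1.558, -0, 1.339, -0.174], TCP at [0.179, -0.625, 0.231] pointing down, gripper open.
Joint ranges: [-3.13, 3.13], [-1.02, 2.26], [0.13, 2.54], [-0.95, 4.09], [0.21, 2.88], [-2.74, 2.74]. Speed limits (rad/s): [2.57, 2.57, 3.14, 3.14, 3.14, 3.14].

## Interface

Orientations are given as a rotation vector (axis times angle).
In Python, from cell import r gives the robot as it stands.
- The arm moves only by the shell command python3 jog.py [FORCE], which reads ROWS from standard input. ROWS is a JSON object whose key "steps" holds a list of rows, 1 to 12 of them, each of 5 numbers: dx, dy, dz in m, then a turn about the tool's z in rad, then the opening from 0.0 (shut) to 1.0 (fully open); each row is the pose to reach, as a shift and turn from the pose commanded when the command began, along the tool's axes at that moment; what a row does not reach only later rows make up. A row lasts 1/8 s, in which the tool goes at most 0.0625 m and 0.188 rad, less where a joint would pass 70% of its speed; a pose out of reach is approached as far as the arm can. The fingers move at their own pace and stop on an object; FORCE is the grip in N (left out, the last holds). Time passes only in rows, so rows that do not move let the fingers close. It prints the time, the measured TCP pose, the force, the opening and the grip force at its end. Input that does not fit is refused with a message, and nothing moves.
- r.state(): the state, without advancing time (a new reading comes with each control period).
- r.get_image(name): name is "scene" or "top" or "wrist"; returns a dict with "img" (384x512x3 uint8, red, green, blue), "range_z" (384x512 float32, m along the optical axis (not along the pixel's ray), 0 where there is no reading), "vfov" (degrees; the focal length in pixels is half the picture's height over the tangent of half this angle, whatever the lens; pixels are square), "cx", "cy" (the principal point, pixels), "R" (3x3) and "t" (3): a world point X has camera coordinates R X + t; the wrist camera has in their place "T_tool_cam" (4x4, takes a point from camera to tool coordinates, whose origin is the TCP and whose axes are the flange's). Camera axes: x right, y down, z forward; pixel columns grow to the right and rows downward; lengths in m; the calibration is good to about 2 mm. A picture is of the moment at which its call begins: read the wrist's pose just before it.
- r.hand_in(): hands the job in; it is judged then, once.
The state is a dict: "time_s": time; "joint_pos": joint angles; "joint_velocities": joint speeds; "joint_efforts": joint torques, N m; "eef_pos": TCP position; "tcp_rot": TCP orientation; "force": force on the tool from outside, world axes, zero at the start; "moment": the same for the moment, N m; "gripper_width": opening from 0.0 (shut) to 1.0 (fully open); "finger_force": force on a finger pad.
Only numpy, scipy, OpenCV 4.12 (cv2) and the standard library are available. Lean on these libraries where they do the work, as an engineer would, in place of code of your own. Each camera call takes 0.05 s, during which the arm holds its last target. There are 200 camera calls.

## Working session

There is one attempt and no reset: what is moved stays moved. The work goes in short steps, Python scripts to look and compute and a shell command to move; the robot and the scene stay as the last step left them, time stands still between calls to the robot, and variables do not carry over. Pictures are saved under pics/ and viewed, at most 10 in all, crops included, and the job is handed in when it is done.

```bash
ls; mkdir -p pics; python3 - <<'E'
from cell import r
import cv2,numpy as np
s=r.state(); print({k:np.round(v,3) for k,v in s.items()})
for n in ("scene","top"):
    d=r.get_image(n); np.savez(f"pics/{n}0.npz",**d); cv2.imwrite(f"pics/{n}0.png",d["img"][...,::-1])
    print(n,d["vfov"],d["cx"],d["cy"],-d["R"].T@d["t"],np.round(d["R"],3))
E
```

```text
cell.py
jog.py
pics
{'time_s': np.float64(0.0), 'joint_pos': array([-1.466,  0.246,  1.559,  0.   ,  1.339, -0.174]), 'joint_velocities': array([-0.   ,  0.   ,  0.001,  0.001,  0.001,  0.002]), 'joint_efforts': array([-2.0000e-03, -4.2951e+01, -3.2613e+01, -0.0000e+00,  5.0000e-03,
       -0.0000e+00]), 'eef_pos': array([ 0.179, -0.624,  0.23 ]), 'tcp_rot': array([-3.109, -0.436, -0.   ]), 'force': array([0.56 , 0.458, 0.021]), 'moment': array([ 0.064, -0.001, -0.079]), 'finger_force': np.float64(0.0), 'gripper_width': np.float64(1.001)}
scene 45.698522567743574 263.4783695320183 195.24155773902595 [0.08517092 0.67102719 1.10337338] [[-0.781 -0.624  0.001]
 [-0.45   0.563 -0.693]
 [ 0.432 -0.542 -0.721]]
top 56.4985750054965 251.59210355343515 189.9628897713945 [ 0.27843563 -0.0070599   1.3582504 ] [[-0.023 -1.     0.008]
 [-0.958  0.02  -0.287]
 [ 0.287 -0.014 -0.958]]
```
View pics/scene0.png

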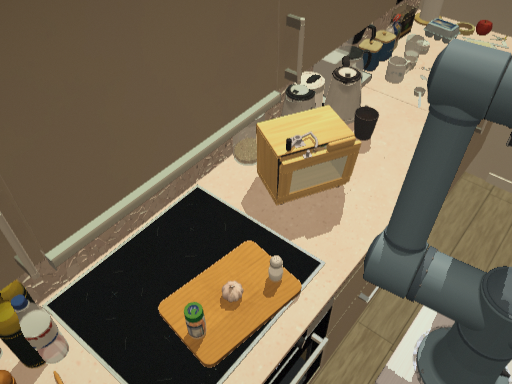

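View pics/top0.png

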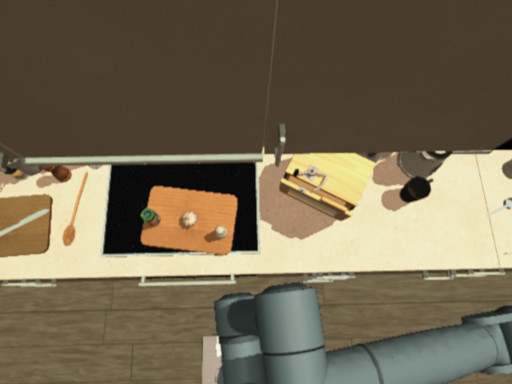

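The scene view shows the bin at (305,155), its cam lever at (303,140), the shaker at (276,268), the garlic at (232,291) and the spice jar at (195,318). In the top view the bin roof is near (325,180), the shaker at (221,232), the garlic at (189,219) and the spice jar at (149,216). A wall cabinet overhangs the back of the worktop.

```bash
cat > h.py <<'E'
import numpy as np, cv2
def load(f): return dict(np.load(f"pics/{f}.npz"))
def foc(d): return d["img"].shape[0]/2/np.tan(np.radians(float(d["vfov"]))/2)
def cloud(d):
    h,w=d["range_z"].shape; v,u=np.mgrid[:h,:w]; z=d["range_z"]; f=foc(d)
    P=np.stack([(u-d["cx"])/f*z,(v-d["cy"])/f*z,z],-1); return (P-d["t"])@d["R"]
def ray(d,u,v):
    f=foc(d); k=np.array([(u-d["cx"])/f,(v-d["cy"])/f,1.]); return -d["R"].T@d["t"], d["R"].T@k
def onz(d,u,v,z): c,k=ray(d,u,v); return c+k*(z-c[2])/k[2]
def proj(d,X): p=np.asarray(X)@d["R"].T+d["t"]; f=foc(d); return np.stack([p[...,0]/p[...,2]*f+d["cx"],p[...,1]/p[...,2]*f+d["cy"]],-1)
def two(d1,p1,d2,p2):
    A=[];b=[]
    for d,p in((d1,p1),(d2,p2)):
        c,k=ray(d,*p);k/=np.linalg.norm(k);M=np.eye(3)-np.outer(k,k);A.append(M);b.append(M@c)
    return np.linalg.lstsq(np.vstack(A),np.hstack(b),rcond=None)[0]
E
python3 - <<'E'
from h import *
for n in("scene0","top0"):
    d=load(n);P=cloud(d);z=P[...,2];ok=d["range_z"]>0
    print(n)
    if n=="top0": print("cabinet z",np.median(z[60:140,50:250][ok[60:140,50:250]]),P[100,150],P[148,150],P[148,320])
    m=ok&(z>.218)&(z<.236)&(abs(P[...,0]-.6)<.4)&(abs(P[...,1])<.6)
    Q=P[m][:,:2].astype(np.float32); print("roof n",len(Q),np.median(z[m]))
    mm=m.astype(np.uint8); k,l,st,c=cv2.connectedComponentsWithStats(mm); i=1+np.argmax(st[1:,4]); Q=P[l==i]
    rect=cv2.minAreaRect(Q[:,:2].astype(np.float32)); print(rect,np.round(cv2.boxPoints(rect),3).tolist(), np.median(Q[:,2]))
    # things on board
    m=ok&(z>.036)&(z<.16)&(P[...,0]>.3)&(P[...,0]<.85)&(P[...,1]>-.1)&(P[...,1]<.6)
    k,l,st,c=cv2.connectedComponentsWithStats(m.astype(np.uint8))
    for i in range(1,k):
        if st[i,4]>25:
            q=P[l==i]; t=q[q[:,2]>q[:,2].max()-.006]
            print(st[i].tolist(),"zmax",q[:,2].max().round(3),"top mean",t.mean(0).round(3),"col",d["img"][l==i].mean(0).round(0),"xyrange",q[:,:2].min(0).round(3),q[:,:2].max(0).round(3))
E
```

```text
scene0
roof n 3236 0.22775292996085508
((0.690089225769043, -0.290663480758667), (0.26220637559890747, 0.17762203514575958), 61.05218505859375) [[0.5490000247955322, -0.3619999885559082], [0.7039999961853027, -0.4480000138282776], [0.8309999704360962, -0.21899999678134918], [0.6759999990463257, -0.13300000131130219]] 0.22795642717447548
[268, 256, 16, 26, 324] zmax 0.12 top mean [0.505 0.093 0.116] col [164. 147. 121.] xyrange [0.484 0.077] [0.525 0.112]
[222, 281, 22, 21, 350] zmax 0.087 top mean [0.558 0.213 0.083] col [180. 151. 123.] xyrange [0.531 0.182] [0.586 0.239]
[184, 302, 23, 37, 630] zmax 0.141 top mean [0.562 0.342 0.136] col [ 93. 101.  63.] xyrange [0.537 0.319] [0.586 0.367]
[41, 314, 25, 41, 472] zmax 0.16 top mean [0.786 0.582 0.157] col [140. 123. 105.] xyrange [0.775 0.563] [0.814 0.6  ]
top0
cabinet z 0.7824853316900945 [0.6263634  0.16536424 0.78023944] [0.62535426 0.22160546 0.56625499] [ 0.62671973 -0.19057148  0.54469632]
roof n 3051 0.22778448006184016
((0.6938807964324951, -0.2917240560054779), (0.25969839096069336, 0.1720990687608719), 61.08938980102539) [[0.5559999942779541, -0.36399999260902405], [0.7059999704360962, -0.44699999690055847], [0.8320000171661377, -0.2199999988079071], [0.6809999942779541, -0.13600000739097595]] 0.22793167710747403
[141, 208, 20, 18, 236] zmax 0.141 top mean [0.567 0.341 0.136] col [92. 97. 59.] xyrange [0.542 0.318] [0.587 0.363]
[182, 211, 15, 15, 184] zmax 0.085 top mean [0.567 0.21  0.081] col [204. 172. 137.] xyrange [0.538 0.182] [0.59  0.234]
[215, 225, 12, 13, 122] zmax 0.121 top mean [0.511 0.09  0.117] col [188. 166. 134.] xyrange [0.491 0.07 ] [0.526 0.107]
```

```bash
echo '{"steps":[[0, 0.06, 0, 0, 1], [0, 0.12, 0, 0, 1], [0, 0.18, 0, 0, 1], [0, 0.24, 0, 0, 1], [0, 0.3, 0, 0, 1], [0, 0.36, 0, 0, 1], [0, 0.42, 0, 0, 1], [0, 0.48, 0, 0, 1]]}' | python3 jog.py; python3 - <<'E'
from cell import r
import numpy as np
s=r.state(); print({k:np.round(s[k],3) for k in ("joint_pos","eef_pos","tcp_rot")})
E
```

```text
time_s: 1.1
eef_pos: [0.2703, -0.9442, 0.2051]
tcp_rot: [3.08, 0.432, 0.008]
force: [-0.4, -0.4, 0.9]
gripper_width: 0.997
finger_force: 0.0
{'joint_pos': array([-1.408,  1.239,  0.13 ,  0.005,  1.741, -0.115]), 'eef_pos': array([ 0.27 , -0.944,  0.205]), 'tcp_rot': array([3.08 , 0.432, 0.008])}
```

```bash
python3 - <<'E'
from h import *
# cabinet underside, bin door, worktop front edge
d=load("scene0");P=cloud(d);ok=d["range_z"]>0
m=ok&(P[...,2]>.28)&(P[...,0]>.35)&(P[...,1]>-.7)
k,l,st,c=cv2.connectedComponentsWithStats(m.astype(np.uint8))
for i in range(1,k):
    if st[i,4]>200: q=P[l==i];print(st[i].tolist(),q.min(0).round(2),q.max(0).round(2))
E
```

```text
[0, 0, 404, 291, 62198] [ 0.58 -0.69  0.49] [0.65 0.63 0.89]
```
Tilt: rotvec norm: sqrt(3.08²+.432²)=3.110 → tilt 0.031 rad only. j1 changed... Small tilt. It was overshoot 0.15. LS: orientation weighted heavy. j3 at limit 0.13. j sum = 1.239+.13+1.741=3.11. Is commanded pose now the achieved one? If I command again another +0.1, does tilt grow? If commanded base is the achieved pose, tilt accumulates with each command! Each command adds 0.03. Let's see: next command of several rows beyond: does the commanded pose remain the target (1.13m) or the reached? Test: command dy=+0.06 x few rows? If tilt grows to 0.06 accumulative. Also there's 1 row = 1/8 s min. Note row limits: "tool goes at most 0.0625 per row" – target per row maybe clipped to 0.0625 from the current. "what a row does not reach only later rows make up".

```bash
echo '{"steps":[[0, 0.06, 0, 0, 1], [0, 0.12, 0, 0, 1]]}' | python3 jog.py; echo '{"steps":[[0, 0.06, 0, 0, 1], [0, 0.12, 0, 0, 1], [0, 0.12, 0, 0, 1]]}' | python3 jog.py ; python3 - <<'E'
from cell import r
import numpy as np
s=r.state(); print({k:np.round(s[k],3) for k in ("joint_pos","eef_pos","tcp_rot")})
E
```

```text
time_s: 1.35
eef_pos: [0.2739, -0.9573, 0.2032]
tcp_rot: [3.03, 0.425, 0.017]
force: [0.1, 0.1, 0.1]
gripper_width: 0.999
finger_force: 0.0
time_s: 1.72
eef_pos: [0.2772, -0.9685, 0.1931]
tcp_rot: [2.992, 0.42, 0.025]
force: [0.3, -0.1, -0.1]
gripper_width: 1.003
finger_force: 0.0
{'joint_pos': array([-1.408,  1.255,  0.128,  0.014,  1.639, -0.114]), 'eef_pos': array([ 0.277, -0.969,  0.193]), 'tcp_rot': array([2.992, 0.42 , 0.025])}
```

```bash
cat >> h.py <<'E'
from scipy.spatial.transform import Rotation as Ro
def fk(r,show=True):
    s=r.state();R=Ro.from_rotvec(s["tcp_rot"]).as_matrix();z=R[:,2];y=R[:,1]
    if show: print("t %.2f"%s["time_s"],"pos",s["eef_pos"].round(4),"tilt %.3f az %.1f"%(np.arccos(-z[2]),np.degrees(np.arctan2(z[1],z[0]))),"y_tool",y.round(3),"x_tool",R[:,0].round(3),"j",s["joint_pos"].round(3),"F",s["force"].round(1),"w",round(float(s["gripper_width"]),3))
    return s,R
def tool(R,v): return R.T@np.asarray(v)
E
python3 - <<'E'
from h import *
from cell import r
s,R=fk(r)
w=r.get_image("wrist"); print(np.round(w["T_tool_cam"],3))
print("to tool", tool(R,[.073,.829,.657]).round(3))
E
```

```text
t 1.73 pos [ 0.2772 -0.9685  0.1931] tilt 0.121 az -74.1 y_tool [ 0.273 -0.954  0.121] x_tool [ 0.961  0.275 -0.   ] j [-1.408  1.255  0.128  0.014  1.639 -0.114] F [ 0.3 -0.1 -0.1] w 1.003
[[ 0.    -0.952 -0.305  0.079]
 [ 1.     0.     0.    -0.   ]
 [ 0.    -0.305  0.952 -0.143]
 [ 0.     0.     0.     1.   ]]
to tool [ 0.298 -0.692 -0.746]
```

```bash
P='';echo '{"steps":[[0.2, -0.46, -0.5, -1.6, 1], [0.2, -0.46, -0.5, -1.6, 1], [0.2, -0.46, -0.5, -1.6, 1], [0.2, -0.46, -0.5, -1.6, 1], [0.2, -0.46, -0.5, -1.6, 1], [0.2, -0.46, -0.5, -1.6, 1], [0.2, -0.46, -0.5, -1.6, 1], [0.2, -0.46, -0.5, -1.6, 1], [0.2, -0.46, -0.5, -1.6, 1], [0.2, -0.46, -0.5, -1.6, 1], [0.2, -0.46, -0.5, -1.6, 1], [0.2, -0.46, -0.5, -1.6, 1]]}' | python3 jog.py >/dev/null; python3 - <<'E'
from h import *
from cell import r
s,R=fk(r)
print("to tool", tool(R,np.array([.32,-.13,.87])-s["eef_pos"]).round(3))
E
```

```text
t 3.27 pos [ 0.327  -0.4136  0.6375] tilt 0.127 az -73.4 y_tool [ 0.953  0.304 -0.002] x_tool [-0.302  0.945 -0.126] j [-1.106 -0.124  1.223 -0.023  1.918 -1.425] F [ 0.3 -0.8 -0.1] w 1.003
to tool [ 0.241  0.079 -0.265]
```

```bash
echo '{"steps":[[0.24, 0.08, -0.26, -0.75, 1], [0.24, 0.08, -0.26, -0.75, 1], [0.24, 0.08, -0.26, -0.75, 1], [0.24, 0.08, -0.26, -0.75, 1], [0.24, 0.08, -0.26, -0.75, 1], [0.24, 0.08, -0.26, -0.75, 1], [0.24, 0.08, -0.26, -0.75, 1]]}' | python3 jog.py >/dev/null; python3 - <<'E'
from h import *
from cell import r
s,R=fk(r)
a=np.radians(-22)
print("to tool out .5, up .5", tool(R,np.array([np.cos(a)*.5,np.sin(a)*.5,.5])).round(3))
E
```

```text
t 4.15 pos [ 0.3201 -0.1315  0.8663] tilt 0.129 az -71.2 y_tool [ 0.489  0.868 -0.086] x_tool [-0.871  0.482 -0.096] j [-0.667 -0.171  0.773 -0.107  2.428 -1.814] F [-0.8 -0.7 -1.2] w 1.0
to tool out .5, up .5 [-0.542  0.021 -0.454]
```

```bash
python3 - <<'E'
from h import *
from cell import r
s,R=fk(r,0);print(tool(R,[.25,-.10,.65]).round(3))
E
echo '{"steps":[[-0.33, -0.02, -0.61, 0, 1], [-0.33, -0.02, -0.61, 0, 1], [-0.33, -0.02, -0.61, 0, 1], [-0.33, -0.02, -0.61, 0, 1], [-0.33, -0.02, -0.61, 0, 1], [-0.33, -0.02, -0.61, 0, 1], [-0.33, -0.02, -0.61, 0, 1], [-0.33, -0.02, -0.61, 0, 1]]}' | python3 jog.py >/dev/null;  python3 - <<'E'
from h import *
from cell import r
s,R=fk(r)
print(tool(R,[.25,-.10,.65]).round(3))
E
```

```text
[-0.328 -0.02  -0.622]
t 5.15 pos [ 0.3618 -0.1582  0.9413] tilt 0.137 az -68.3 y_tool [ 0.492  0.866 -0.086] x_tool [-0.869  0.483 -0.106] j [-0.655  0.227  0.127 -0.152  2.665 -1.854] F [ 1.  -1.2  0.3] w 0.998
[-0.334 -0.019 -0.619]
```

```bash
echo '{"steps":[[-0.4, -0.02, -0.6, 0, 1], [-0.4, -0.02, -0.6, 0, 1], [-0.4, -0.02, -0.6, 0, 1], [-0.4, -0.02, -0.6, 0, 1], [-0.4, -0.02, -0.6, 0, 1], [-0.4, -0.02, -0.6, 0, 1], [-0.4, -0.02, -0.6, 0, 1], [-0.4, -0.02, -0.6, 0, 1]]}' | python3 jog.py >/dev/null;  python3 - <<'E'
from h import *
from cell import r
s,R=fk(r)
print(tool(R,[.25,-.10,.65]).round(3))
E
```

```text
t 6.15 pos [ 0.3879 -0.1782  0.9308] tilt 0.153 az -63.8 y_tool [ 0.492  0.866 -0.086] x_tool [-0.868  0.481 -0.125] j [-0.656  0.257  0.127 -0.134  2.616 -1.837] F [0.9 0.3 0.5] w 1.003
[-0.347 -0.02  -0.612]
```

```bash
cat > st.py <<'E'
from h import *
from cell import r
fk(r)
E
echo '{"steps":[[-0.1, 0, -0.2, 0, 1]]}' | python3 jog.py >/dev/null; echo '{"steps":[[-0.1, 0, -0.2, 0, 1]]}' | python3 jog.py >/dev/null;echo '{"steps":[[-0.1, 0, -0.2, 0, 1]]}' | python3 jog.py >/dev/null;echo '{"steps":[[-0.1, 0, -0.2, 0, 1]]}' | python3 jog.py >/dev/null; python3 st.py
echo '{"steps":[[-0.1, 0, -0.2, 0, 1], [-0.1, 0, -0.2, 0, 1]]}' | python3 jog.py >/dev/null; echo '{"steps":[[-0.1, 0, -0.2, 0, 1], [-0.1, 0, -0.2, 0, 1]]}' | python3 jog.py >/dev/null;python3 st.py
```

```text
t 6.65 pos [ 0.379  -0.1662  0.9485] tilt 0.230 az -52.2 y_tool [ 0.492  0.866 -0.089] x_tool [-0.859  0.467 -0.21 ] j [-0.652  0.219  0.127 -0.108  2.571 -1.813] F [ 0.4  0.4 -0.2] w 1.004
t 7.15 pos [ 0.3652 -0.1534  0.9617] tilt 0.272 az -48.7 y_tool [ 0.493  0.866 -0.09 ] x_tool [-0.852  0.459 -0.253] j [-0.65   0.187  0.127 -0.097  2.559 -1.803] F [ 0.3 -0.3  0.4] w 1.001
```

```bash
for i in 1; do echo '{"steps":[[-0.2, 0.02, -0.2, 0, 1]]}' | python3 jog.py; echo '{"steps":[[-0.2, 0.02, -0.2, 0, 1]]}' | python3 jog.py;echo '{"steps":[[-0.2, 0.02, -0.2, 0, 1]]}' | python3 jog.py;echo '{"steps":[[-0.2, 0.02, -0.2, 0, 1]]}' | python3 jog.py;echo '{"steps":[[-0.2, 0.02, -0.2, 0, 1]]}' | python3 jog.py; echo '{"steps":[[-0.2, 0.02, -0.2, 0, 1]]}' | python3 jog.py;echo '{"steps":[[-0.2, 0.02, -0.2, 0, 1]]}' | python3 jog.py;echo '{"steps":[[-0.2, 0.02, -0.2, 0, 1]]}' | python3 jog.py;echo '{"steps":[[-0.2, 0.02, -0.2, 0, 1]]}' | python3 jog.py; echo '{"steps":[[-0.2, 0.02, -0.2, 0, 1]]}' | python3 jog.py; done >/dev/null; python3 st.py
```

```text
t 8.40 pos [ 0.4374 -0.1468  0.9824] tilt 0.519 az -38.4 y_tool [ 0.491  0.866 -0.087] x_tool [-0.779  0.393 -0.489] j [-0.532  0.197  0.127 -0.092  2.3   -1.689] F [0.2 0.3 0.1] w 0.999
```

```bash
for i in 1; do echo '{"steps":[[-0.18, 0.03, -0.2, 0, 1]]}' | python3 jog.py; echo '{"steps":[[-0.18, 0.03, -0.2, 0, 1]]}' | python3 jog.py;echo '{"steps":[[-0.18, 0.03, -0.2, 0, 1]]}' | python3 jog.py;echo '{"steps":[[-0.18, 0.03, -0.2, 0, 1]]}' | python3 jog.py;echo '{"steps":[[-0.18, 0.03, -0.2, 0, 1]]}' | python3 jog.py; echo '{"steps":[[-0.18, 0.03, -0.2, 0, 1]]}' | python3 jog.py;echo '{"steps":[[-0.15, 0.03, -0.2, 0, 1]]}' | python3 jog.py;echo '{"steps":[[-0.15, 0.03, -0.2, 0, 1]]}' | python3 jog.py;echo '{"steps":[[-0.15, 0.03, -0.2, 0, 1]]}' | python3 jog.py; echo '{"steps":[[-0.15, 0.03, -0.2, 0, 1]]}' | python3 jog.py;  echo '{"steps":[[-0.15, 0.03, -0.2, 0, 1]]}' | python3 jog.py; done >/dev/null; python3 st.py
```

```text
t 9.78 pos [ 0.3578 -0.0416  1.0721] tilt 0.832 az -32.4 y_tool [ 0.48   0.875 -0.07 ] x_tool [-0.617  0.279 -0.736] j [-0.284  0.038  0.127 -0.248  2.15  -1.611] F [ 0.5 -0.4 -0.3] w 1.002
```

```bash
cat >> h.py <<'E'
BX=np.array([.8745,-.485,0]);BY=np.array([.485,.8745,0]);BO=np.array([.6195,-.251,0])
def tobin(P): Q=np.asarray(P)-BO; return np.stack([Q@BX,Q@BY,Q[...,2]],-1)
def frombin(p): return BO+p[0]*BX+p[1]*BY+np.array([0,0,p[2]])
E
python3 - <<'E'
from h import *
for n in("scene0","top0"):
    d=load(n);P=cloud(d);B=tobin(P);ok=(d["range_z"]>0)&(abs(B[...,0]-.05)<.2)&(abs(B[...,1])<.18)&(B[...,2]>.15)&(B[...,2]<.32)
    f=ok&(abs(B[...,1])<.1)&(B[...,0]<.1);m=f&(B[...,2]>.234)
    k,l,st,c=cv2.connectedComponentsWithStats(m.astype(np.uint8))
    for i in range(1,k):
        q=B[l==i]
        if len(q)>8:print(n,len(q),q.min(0).round(3),q.max(0).round(3),d["img"][l==i].mean(0).round())
    g=f&(B[...,2]>.2)&(B[...,0]<.02)
    for y0 in(-.1,-.06,-.02,.02,.08):
        q=B[g&(abs(B[...,1]-y0)<.012)]; print(y0,"front xmin",q[:,0].min().round(3), "at z", q[q[:,0].argmin(),2].round(3), "roof-ish zmed",np.median(q[:,2]).round(3))
    im=cv2.resize(d["img"][105:205,245:365] if n[0]=="s" else d["img"][150:225,270:385],None,fx=5,fy=5,interpolation=cv2.INTER_CUBIC);cv2.imwrite(f"pics/{n}c.png",im[...,::-1])
E
```

```text
scene0 212 [-0.027 -0.003  0.235] [0.045 0.1   0.28 ] [129. 117. 102.]
scene0 193 [-0.049 -0.1    0.234] [-0.032 -0.016  0.259] [164. 128.  72.]
scene0 19 [-0.044  0.044  0.235] [-0.035  0.056  0.249] [133. 120. 108.]
-0.1 front xmin -0.047 at z 0.249 roof-ish zmed 0.229
-0.06 front xmin -0.048 at z 0.255 roof-ish zmed 0.229
-0.02 front xmin -0.047 at z 0.255 roof-ish zmed 0.227
0.02 front xmin -0.046 at z 0.221 roof-ish zmed 0.226
0.08 front xmin -0.048 at z 0.226 roof-ish zmed 0.227
top0 195 [-0.022 -0.003  0.234] [0.052 0.1   0.281] [171. 154. 129.]
top0 11 [-0.039  0.045  0.237] [-0.031  0.054  0.25 ] [194. 172. 147.]
top0 140 [-0.043 -0.1    0.234] [-0.028 -0.015  0.258] [205. 167. 101.]
-0.1 front xmin -0.04 at z 0.244 roof-ish zmed 0.23
-0.06 front xmin -0.043 at z 0.25 roof-ish zmed 0.229
-0.02 front xmin -0.041 at z 0.247 roof-ish zmed 0.228
0.02 front xmin -0.038 at z 0.225 roof-ish zmed 0.227
0.08 front xmin -0.039 at z 0.223 roof-ish zmed 0.227
```

View pics/scene0c.png

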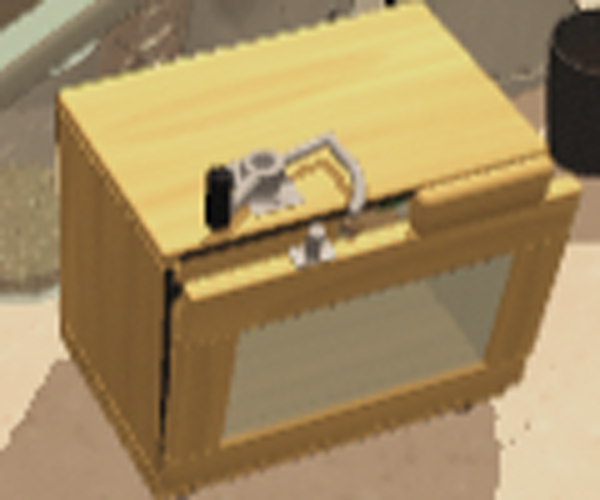

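The crop shows the door ajar with a gap behind the finger tab at about (480,195). The keeper is at (315,245), and the black knob at (218,197) is front left, so the cam is open. The arm now holds a tool tilt of about 48°.

```bash
cat > go.py <<'E'
import sys
from h import *
from cell import r
s,R=fk(r)
p=s["eef_pos"];print("bin pos",tobin(p).round(4))
for a in sys.argv[1:]:
    if a=="-":continue
    w=frombin(np.array(eval(a))) if not a.startswith("w") else np.array(eval(a[1:]))
    print(a,"->",tool(R,w-p).round(4), "dist",np.linalg.norm(w-p).round(3))
E
python3 go.py '(-.25,-.06,.38)' '(.015,-.06,.33)'
```

```text
t 9.78 pos [ 0.3578 -0.0416  1.0721] tilt 0.832 az -32.4 y_tool [ 0.48   0.875 -0.07 ] x_tool [-0.617  0.279 -0.736] j [-0.284  0.038  0.127 -0.248  2.15  -1.611] F [ 0.5 -0.4 -0.3] w 1.002
bin pos [-0.3304  0.0562  1.0721]
(-.25,-.06,.38) -> [ 0.4616 -0.0678  0.5304] dist 0.706
(.015,-.06,.33) -> [ 0.3196 -0.0656  0.7596] dist 0.827
```

```bash
echo '{"steps":[[0.46, -0.07, 0.53, 0.095, 0], [0.46, -0.07, 0.53, 0.095, 0], [0.46, -0.07, 0.53, 0.095, 0], [0.46, -0.07, 0.53, 0.095, 0], [0.46, -0.07, 0.53, 0.095, 0], [0.46, -0.07, 0.53, 0.095, 0], [0.46, -0.07, 0.53, 0.095, 0], [0.46, -0.07, 0.53, 0.095, 0], [0.46, -0.07, 0.53, 0.095, 0], [0.46, -0.07, 0.53, 0.095, 0], [0.46, -0.07, 0.53, 0.095, 0], [0.46, -0.07, 0.53, 0.095, 0]]}' | python3 jog.py 20; python3 go.py '(.015,-.06,.32)' '(.015,-.06,.242)' '(-.02,-.06,.242)' '(-.05,-.06,.225)' '(-.09,-.06,.205)' '(-.13,-.06,.19)'
```

```text
time_s: 11.28
eef_pos: [0.3812, -0.1863, 0.3904]
tcp_rot: [0.651, 2.242, -0.288]
force: [0.7, 0.8, -0.3]
gripper_width: -0.001
finger_force: 0.0
t 11.28 pos [ 0.3812 -0.1863  0.3904] tilt 0.825 az -32.6 y_tool [ 0.536  0.844 -0.002] x_tool [-0.574  0.363 -0.734] j [-0.855 -1.016  2.352  0.247  1.016 -1.903] F [ 0.7  0.8 -0.3] w -0.001
bin pos [-0.2398 -0.059   0.3904]
(.015,-.06,.32) -> [-0.121   0.0144  0.2346] dist 0.264
(.015,-.06,.242) -> [-0.0637  0.0146  0.2875] dist 0.295
(-.02,-.06,.242) -> [-0.04    0.0125  0.2619] dist 0.265
(-.05,-.06,.225) -> [-0.0072  0.0107  0.2514] dist 0.252
(-.09,-.06,.205) -> [0.0346 0.0084 0.2357] dist 0.238
(-.13,-.06,.19) -> [0.0728 0.006  0.2165] dist 0.228
```

```bash
echo '{"steps":[[-0.121, 0.014, 0.235, 0, 0], [-0.121, 0.014, 0.235, 0, 0], [-0.121, 0.014, 0.235, 0, 0], [-0.121, 0.014, 0.235, 0, 0], [-0.121, 0.014, 0.235, 0, 0], [-0.08, 0.014, 0.272, 0, 0], [-0.064, 0.014, 0.287, 0, 0], [-0.064, 0.014, 0.287, 0, 0]]}' | python3 jog.py; python3 - <<'E'
from cell import r
import cv2
d=r.get_image("scene"); cv2.imwrite("pics/a.png",cv2.resize(d["img"][60:240,180:420],None,fx=3,fy=3)[...,::-1])
E
python3 go.py '(-.02,-.06,.242)' '(-.05,-.06,.225)' '(-.09,-.06,.205)' '(-.13,-.06,.19)'
```

```text
time_s: 12.28
eef_pos: [0.6023, -0.3097, 0.2421]
tcp_rot: [0.652, 2.246, -0.285]
force: [0.2, 0.4, 0.8]
gripper_width: 0.004
finger_force: 0.0
t 12.32 pos [ 0.6031 -0.3106  0.2449] tilt 0.825 az -32.5 y_tool [ 0.536  0.844 -0.002] x_tool [-0.574  0.363 -0.734] j [-0.671 -0.053  2.01   0.211  0.371 -1.841] F [ 0.9 -0.4  0.3] w 0.003
bin pos [ 0.0146 -0.0601  0.2449]
(-.02,-.06,.242) -> [ 0.0256 -0.002  -0.0234] dist 0.035
(-.05,-.06,.225) -> [ 0.0584 -0.0038 -0.0338] dist 0.068
(-.09,-.06,.205) -> [ 0.1002 -0.0061 -0.0495] dist 0.112
(-.13,-.06,.19) -> [ 0.1383 -0.0085 -0.0687] dist 0.155
```

View pics/a.png

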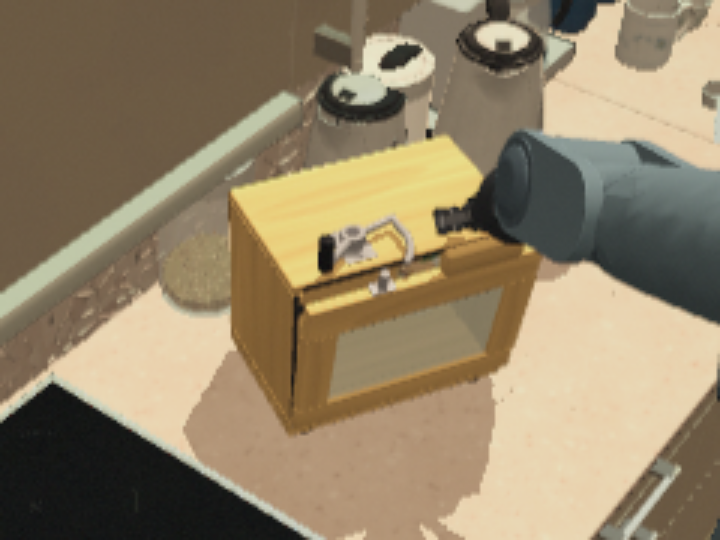

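The fingers are at (460,220), over the roof and behind the tab at (490,245). Next I pull.

```bash
echo '{"steps":[[0.026, -0.002, -0.023, 0, 0], [0.042, -0.003, -0.028, 0, 0], [0.058, -0.004, -0.034, 0, 0], [0.08, -0.005, -0.042, 0, 0], [0.1, -0.006, -0.05, 0, 0], [0.12, -0.007, -0.06, 0, 0], [0.138, -0.008, -0.069, 0, 0], [0.138, -0.008, -0.069, 0, 0], [0.138, -0.008, -0.069, 0, 0]]}' | python3 jog.py; python3 - <<'E'
from cell import r
from h import *
d=r.get_image("scene"); cv2.imwrite("pics/b.png",cv2.resize(d["img"][60:240,180:420],None,fx=3,fy=3)[...,::-1])
B=tobin(cloud(d)); m=(d["range_z"]>0)&(abs(B[...,1]-.07)<.04)&(B[...,0]<-.02)&(B[...,0]>-.25)&(B[...,2]>.05)&(B[...,2]<.25)
q=B[m]; a=np.arctan2(-7e-3-q[:,0],q[:,2]-.035); print("door angle approx",np.percentile(a,[5,50,95]).round(2))
E
python3 go.py '(-.25,-.03,.25)'
```

```text
time_s: 13.45
eef_pos: [0.4781, -0.2414, 0.1931]
tcp_rot: [0.651, 2.238, -0.289]
force: [-0.1, -0.5, 0.0]
gripper_width: 0.002
finger_force: 0.0
door angle approx [0.92 1.07 1.11]
t 13.50 pos [ 0.478  -0.2414  0.1927] tilt 0.828 az -32.6 y_tool [ 0.537  0.844 -0.002] x_tool [-0.571  0.362 -0.737] j [-0.741 -0.386  2.388  0.387  0.342 -2.057] F [-0.2  0.2  0. ] w -0.003
bin pos [-0.1284 -0.0602  0.1927]
(-.25,-.03,.25) -> [ 0.0411  0.0227 -0.1295] dist 0.138
```

View pics/b.png

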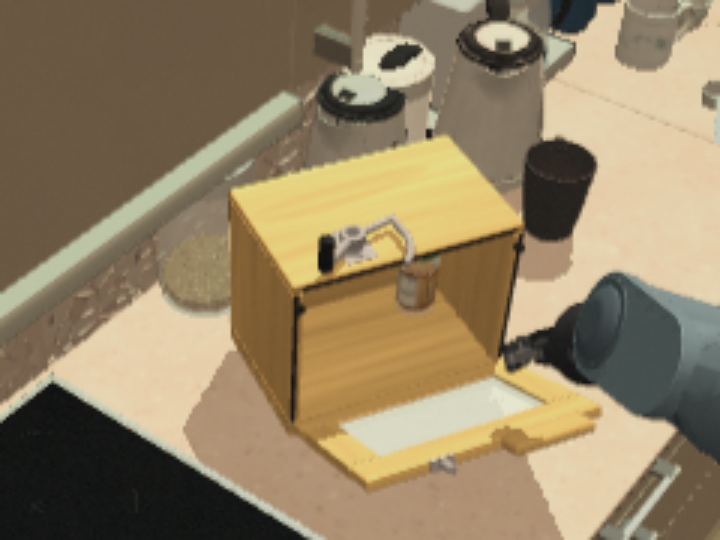

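The door lies on its stop. The inner jar shows at (418,285), and the fingers at (525,350) are clear above the door.

```bash
python3 go.py '(-.25,-.03,.26)' 'w(.459,.122,.135)'; python3 - <<'E'
from h import *
from cell import r
s,R=fk(r,0)
# inner jar
d=r.get_image("scene");B=tobin(cloud(d));m=(d["range_z"]>0)&(B[...,0]>.03)&(B[...,0]<.135)&(abs(B[...,1])<.105)&(B[...,2]>.045)&(B[...,2]<.2)
k,l,st,c=cv2.connectedComponentsWithStats(m.astype(np.uint8))
for i in range(1,k):
    if st[i,4]>30:q=B[l==i];print("jar?",st[i].tolist(),q.min(0).round(3),q.max(0).round(3),np.median(q,0).round(3))
# joint model for placing
a,h,L1,L2,D=-.07,.18,.46,.63,.25
zt=R[:,2]
for y in(-.01,.02,.05):
  for x in(.03,.04):
    for g in(.052,.06):
        tcp=frombin(np.array([x,y,.035+g]))+.019*zt; w=tcp-D*zt; rr=np.hypot(*w[:2])-a; zz=w[2]-h; dd=np.hypot(rr,zz)
        q2=np.arctan2(rr,zz)-np.arccos((L1**2+dd**2-L2**2)/(2*L1*dd)); e=np.array([L1*np.sin(q2),L1*np.cos(q2)]);f=np.array([rr,zz])-e; f/=np.linalg.norm(f)
        u=w[:2]/np.hypot(*w[:2]); F=np.array([f[0]*u[0],f[0]*u[1],f[1]]); print(x,y,g,"q2 %.2f j5 %.3f"%(q2,np.arccos(F@zt)))
E
```

```text
t 13.50 pos [ 0.478  -0.2414  0.1927] tilt 0.828 az -32.6 y_tool [ 0.537  0.844 -0.002] x_tool [-0.571  0.362 -0.737] j [-0.741 -0.386  2.388  0.387  0.342 -2.057] F [-0.2  0.2  0. ] w -0.003
bin pos [-0.1284 -0.0602  0.1927]
(-.25,-.03,.26) -> [ 0.0337  0.0227 -0.1363] dist 0.142
w(.459,.122,.135) -> [ 0.1848  0.2965 -0.1169] dist 0.368
jar? [312, 145, 15, 20, 216] [ 0.087 -0.102  0.046] [ 0.126 -0.057  0.128] [ 0.096 -0.072  0.082]
0.03 -0.01 0.052 q2 0.22 j5 0.186
0.03 -0.01 0.06 q2 0.21 j5 0.193
0.04 -0.01 0.052 q2 0.24 j5 0.186
0.04 -0.01 0.06 q2 0.23 j5 0.193
0.03 0.02 0.052 q2 0.23 j5 0.225
0.03 0.02 0.06 q2 0.22 j5 0.231
0.04 0.02 0.052 q2 0.25 j5 0.224
0.04 0.02 0.06 q2 0.24 j5 0.231
0.03 0.05 0.052 q2 0.25 j5 0.265
0.03 0.05 0.06 q2 0.23 j5 0.271
0.04 0.05 0.052 q2 0.26 j5 0.263
0.04 0.05 0.06 q2 0.25 j5 0.269
```

```bash
cat >> h.py <<'E'
def rot(q):
    return (Ro.from_euler('z',q[0])*Ro.from_euler('y',q[1]+q[2])*Ro.from_euler('z',q[3])*Ro.from_euler('y',q[4])*Ro.from_euler('z',q[5])).as_matrix()
def ik(tcp,R,turn=0.):
    a,h,L1,L2,D=-.07,.18,.46,.63,.25
    R=R@Ro.from_euler('z',turn).as_matrix(); w=np.asarray(tcp)-D*R[:,2]; rr=np.hypot(*w[:2])-a; zz=w[2]-h; dd=np.hypot(rr,zz)
    q1=np.arctan2(w[1],w[0]);q2=np.arctan2(rr,zz)-np.arccos((L1**2+dd**2-L2**2)/(2*L1*dd));q3=np.pi-np.arccos((L1**2+L2**2-dd**2)/(2*L1*L2))
    M=(Ro.from_euler('z',q1)*Ro.from_euler('y',q2+q3)).as_matrix().T@R
    e=Ro.from_matrix(M).as_euler('ZYZ'); return np.round([q1,q2,q3,*e],2)
E
python3 - <<'E'
from h import *
from cell import r
s,R=fk(r,0); q=s["joint_pos"]; print(q.round(2)); print(rot(q).round(2)); print(R.round(2)); print(ik(s["eef_pos"],R))
zt=R[:,2]
for p in((.03,.035,.09),(.03,.05,.09)): print(ik(frombin(np.array(p))+.019*zt,R))
g=np.array([.509,.09,.08])+.019*zt; print(ik(g,R),ik(g-.1*zt,R))
E
```

```text
[-0.74 -0.39  2.39  0.39  0.34 -2.06]
[[-0.54 -0.57  0.62]
 [-0.84  0.36 -0.4 ]
 [ 0.   -0.74 -0.68]]
[[-0.57  0.54  0.62]
 [ 0.36  0.84 -0.4 ]
 [-0.74 -0.   -0.68]]
[-0.41 -0.34  2.33 -0.33  0.36  0.41]
[-0.27  0.23  1.99 -1.09  0.25  1.28]
[-0.24  0.24  1.98 -1.1   0.27  1.31]
[ 0.46 -0.01  2.28 -1.16  0.76  1.87] [ 0.63 -0.2   2.32 -1.    0.95  1.78]
```

```bash
cat >> h.py <<'E'
def ik(tcp,R,turn=0.):
    R=R@Ro.from_euler('z',turn-np.pi/2).as_matrix(); a,h,L1,L2,D=IKP; w=np.asarray(tcp)-D*R[:,2]; rho=np.hypot(*w[:2]); rr=np.sqrt(rho**2-.113**2)-a; zz=w[2]-h; dd=np.hypot(rr,zz)
    q1=np.arctan2(w[1],w[0])-np.arcsin(.113/rho);q2=np.arctan2(rr,zz)-np.arccos((L1**2+dd**2-L2**2)/(2*L1*dd));q3=np.pi-np.arccos((L1**2+L2**2-dd**2)/(2*L1*L2))
    M=(Ro.from_euler('z',q1)*Ro.from_euler('y',q2+q3)).as_matrix().T@R
    e=Ro.from_matrix(M).as_euler('ZYZ'); return np.round([q1,q2,q3,*e],3)
IKP=(-.09,.18,.465,.634,.247)
E
python3 - <<'E'
from h import *
from cell import r
s,R=fk(r,0); q=s["joint_pos"]; print(q.round(3),ik(s["eef_pos"],R))
R0=Ro.from_rotvec([-3.109,-.436,0]).as_matrix();print(ik([.179,-.624,.23],R0),"[-1.466, 0.246, 1.559, 0, 1.339, -0.174]")
def tilt(th,az,roll_from=R):
    z=np.array([np.sin(th)*np.cos(az),np.sin(th)*np.sin(az),-np.cos(th)]);y=np.array([-np.sin(az),np.cos(az),0]);return np.stack([np.cross(y,z),y,z],1)
for th in(.83,.7,.6):
  Rt=tilt(th,-.568);zt=Rt[:,2];print("tilt",th)
  for p in((.03,-.05,.09),(.03,.035,.09),(.03,.06,.09)): print(p,ik(frombin(np.array(p))+.019*zt,Rt))
  g=np.array([.509,.09,.08])+.019*zt; print(ik(g,Rt),ik(g-.1*zt,Rt))
E
```

```text
[-0.741 -0.385  2.388  0.387  0.343 -2.058] [-0.74  -0.332  2.326  0.375  0.35  -2.044]
[-1.466  0.249  1.566 -0.     1.328 -0.174] [-1.466, 0.246, 1.559, 0, 1.339, -0.174]
tilt 0.83
(0.03, -0.05, 0.09) [-0.644  0.227  2.005  0.605  0.099 -2.225]
(0.03, 0.035, 0.09) [-0.481  0.252  1.974 -0.635  0.108 -0.88 ]
(0.03, 0.06, 0.09) [-0.434  0.264  1.959 -0.819  0.135 -0.666]
[ 1.770e-01  1.000e-03  2.275e+00 -1.258e+00  5.540e-01  1.930e-01] [ 0.32  -0.194  2.321 -1.052  0.72   0.043]
tilt 0.7
(0.03, -0.05, 0.09) [-0.641  0.239  1.95   0.185  0.258 -1.805]
(0.03, 0.035, 0.09) [-0.484  0.263  1.921 -0.207  0.265 -1.307]
(0.03, 0.06, 0.09) [-0.439  0.275  1.906 -0.307  0.277 -1.176]
[ 0.142 -0.009  2.244 -0.948  0.543 -0.117] [ 0.257 -0.204  2.276 -0.798  0.721 -0.223]
tilt 0.6
(0.03, -0.05, 0.09) [-0.639  0.255  1.904  0.106  0.386 -1.727]
(0.03, 0.035, 0.09) [-0.487  0.279  1.875 -0.12   0.392 -1.393]
(0.03, 0.06, 0.09) [-0.443  0.29   1.861 -0.181  0.4   -1.301]
[ 0.113 -0.009  2.216 -0.723  0.567 -0.342] [ 0.207 -0.199  2.236 -0.618  0.75  -0.411]
```

```bash
python3 go.py '(-.25,-.05,.39)' | tail -1; python3 - <<'E'
from h import *
from cell import r
s,R=fk(r,0); print(tool(R,[-.13,.15,0]).round(3))
E
echo '{"steps":[[-0.06, 0.01, -0.225, 0, 1], [-0.06, 0.01, -0.225, 0, 1], [-0.06, 0.01, -0.225, 0, 1], [-0.06, 0.01, -0.225, 0, 1], [-0.06, 0.01, -0.225, 0, 1]]}' | python3 jog.py >/dev/null; python3 st.py; for i in 1; do echo '{"steps":[[0.13, 0.06, -0.14, 0, 1]]}' | python3 jog.py;echo '{"steps":[[0.13, 0.06, -0.14, 0, 1]]}' | python3 jog.py;echo '{"steps":[[0.13, 0.06, -0.14, 0, 1]]}' | python3 jog.py;echo '{"steps":[[0.13, 0.06, -0.14, 0, 1]]}' | python3 jog.py;done >/dev/null; python3 st.py
```

```text
(-.25,-.05,.39) -> [-0.0631  0.0025 -0.2235] dist 0.232
[ 0.129  0.057 -0.14 ]
t 14.18 pos [ 0.3874 -0.1681  0.3931] tilt 0.827 az -32.8 y_tool [ 0.538  0.843 -0.004] x_tool [-0.572  0.362 -0.736] j [-0.772 -1.015  2.347  0.175  1.    -1.808] F [ 0.5  0.2 -0.6] w 0.996
t 14.68 pos [0.3403 0.0273 0.4039] tilt 0.772 az -36.2 y_tool [ 0.562  0.827 -0.034] x_tool [-0.606  0.383 -0.697] j [ 0.096 -1.015  2.31  -0.509  1.259 -0.882] F [ 1.   0.  -0.6] w 1.0
```

```bash
python3 go.py 'w(.385,-.165,.40)' | tail -1; python3 - <<'E'
from h import *
from cell import r
s,R=fk(r,0); print(tool(R,[-.18,.08,0]).round(3))
E
echo '{"steps":[[-0.1, -0.14, 0.11, 0, 1], [-0.1, -0.14, 0.11, 0, 1], [-0.1, -0.14, 0.11, 0, 1], [-0.1, -0.14, 0.11, 0, 1], [-0.1, -0.14, 0.11, 0, 1]]}' | python3 jog.py >/dev/null; python3 st.py; for i in 1; do echo '{"steps":[[0.14, -0.035, -0.13, 0, 1]]}' | python3 jog.py;echo '{"steps":[[0.14, -0.035, -0.13, 0, 1]]}' | python3 jog.py;echo '{"steps":[[0.14, -0.035, -0.13, 0, 1]]}' | python3 jog.py;done >/dev/null; python3 st.py
```

```text
w(.385,-.165,.40) -> [-0.098  -0.1337  0.1072] dist 0.197
[ 0.14  -0.035 -0.134]
t 15.30 pos [ 0.3837 -0.1769  0.3982] tilt 0.769 az -36.6 y_tool [ 0.568  0.822 -0.033] x_tool [-0.604  0.39  -0.695] j [-0.75  -0.957  2.297  0.09   1.037 -1.744] F [-0.8  0.4  1.1] w 1.002
t 15.68 pos [ 0.3558 -0.115   0.4253] tilt 0.699 az -40.3 y_tool [ 0.584  0.809 -0.066] x_tool [-0.646  0.415 -0.64 ] j [-0.548 -1.016  2.25  -0.107  1.216 -1.516] F [0.3 0.2 0. ] w 1.005
```

```bash
python3 - <<'E'
from h import *
from cell import r
s,R=fk(r,0); t=np.arctan2(R[2,1],R[2,0]); print("roll",t, (R@Ro.from_euler('z',t).as_matrix()).round(3))
for tt in(.08,.1):
  print("roll",tt,(R@Ro.from_euler('z',tt).as_matrix())[2,1])
t=np.arctan(R[2,1]/R[2,0]);Rt=R@Ro.from_euler('z',t).as_matrix();print(t,Rt.round(3));zt=Rt[:,2]
for p in((.03,-.02,.087),(.03,.035,.087),(.03,.06,.087)): print(p,ik(frombin(np.array(p))+.019*zt,Rt))
g=np.array([.509,.09,.08])+.019*zt; print(ik(g,Rt),ik(g-.1*zt,Rt)); pre=g-.1*zt; print(g.round(4),pre.round(4),tool(R,pre-s["eef_pos"]).round(4),tool(Rt,zt*.1))
E
```

```text
roll -3.039488984151646 [[ 0.584 -0.647  0.491]
 [-0.495 -0.762 -0.416]
 [ 0.643  0.    -0.765]]
roll 0.08 -0.014222504560752603
roll 0.1 -0.001353705665625038
0.10210366943814748 [[-0.584  0.647  0.491]
 [ 0.495  0.762 -0.416]
 [-0.643  0.    -0.765]]
(0.03, -0.02, 0.087) [-0.549  0.259  1.931 -0.372  0.277 -1.092]
(0.03, 0.035, 0.087) [-0.449  0.281  1.904 -0.546  0.318 -0.85 ]
(0.03, 0.06, 0.087) [-0.405  0.294  1.888 -0.605  0.34  -0.761]
[ 0.175  0.029  2.205 -0.955  0.652  0.018] [ 0.302 -0.137  2.218 -0.827  0.83  -0.059]
[0.5183 0.0821 0.0655] [0.4693 0.1237 0.142 ] [0.2071 0.278  0.1731] [ 6.69149363e-18 -9.68422121e-18  1.00000000e-01]
```

```bash
echo '{"steps":[[0.207, 0.278, 0.173, 0.1, 1], [0.207, 0.278, 0.173, 0.1, 1], [0.207, 0.278, 0.173, 0.1, 1], [0.207, 0.278, 0.173, 0.1, 1], [0.207, 0.278, 0.173, 0.1, 1], [0.207, 0.278, 0.173, 0.1, 1], [0.207, 0.278, 0.173, 0.1, 1], [0.207, 0.278, 0.173, 0.1, 1], [0.207, 0.278, 0.173, 0.1, 1]]}' | python3 jog.py >/dev/null; python3 - <<'E'
from h import *
from cell import r
s,R=fk(r);p=s["eef_pos"];zt=R[:,2]
for n in("scene","top","wrist"):
    d=r.get_image(n);np.savez(f"pics/{n}1.npz",**d)
w=load("wrist1");T=np.eye(4);T[:3,:3]=R;T[:3,3]=p;C=T@w["T_tool_cam"];w["R"]=C[:3,:3].T;w["t"]=-w["R"]@C[:3,3]
# shaker points in each view
for n,d in(("scene",load("scene1")),("top",load("top1")),("wrist",w)):
    P=cloud(d);m=(d["range_z"]>0)&(abs(P[...,0]-.509)<.035)&(abs(P[...,1]-.09)<.035)&(P[...,2]>.035)&(P[...,2]<.123)
    q=P[m]
    if len(q)>20: print(n,len(q),np.percentile(q,2,0).round(3),np.percentile(q,98,0).round(3))
    q=q[(q[:,2]>.05)&(q[:,2]<.09)]
    if len(q)>20: # circle fit
        A=np.c_[2*q[:,:2],np.ones(len(q))];x=np.linalg.lstsq(A,(q[:,:2]**2).sum(1),rcond=None)[0];print(" circle",x[:2].round(4),np.sqrt(x[2]+x[0]**2+x[1]**2).round(4))
cv2.imwrite("pics/w1.png",w["img"][...,::-1])
g=np.array([.509,.09,.08])+.019*zt; print(tool(R,g-p).round(4))
E
```

```text
t 16.80 pos [0.47   0.123  0.1437] tilt 0.702 az -40.1 y_tool [0.645 0.765 0.   ] x_tool [-0.584  0.492 -0.646] j [ 0.31  -0.128  2.245 -0.856  0.809 -0.015] F [0.2 0.  0.4] w 0.999
scene 61 [0.498 0.087 0.045] [0.521 0.108 0.12 ]
top 121 [0.492 0.07  0.053] [0.525 0.107 0.12 ]
 circle [0.5113 0.0896] 0.0188
wrist 4205 [0.488 0.082 0.038] [0.516 0.112 0.116]
 circle [0.5077 0.092 ] 0.0183
[ 2.100e-03 -1.000e-04  1.006e-01]
```

View pics/w1.png

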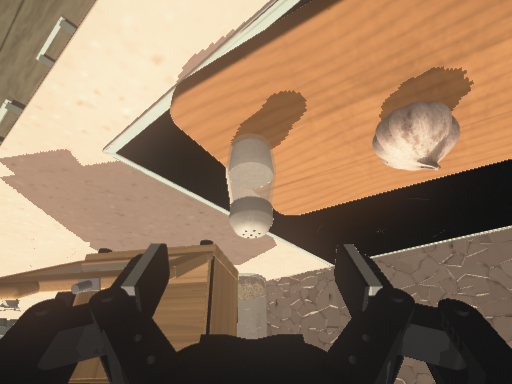

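The wrist view shows the shaker at (250,190), midway between the open fingers at about (155,280) and (355,280). The garlic at (415,135) is well clear.

```bash
echo '{"steps":[[0.001, 0, 0.05, 0, 1], [0.002, 0, 0.095, 0, 1], [0.002, 0, 0.1, 0, 1], [0.002, 0, 0.1, 0, 1], [0.002, 0, 0.1, 0, 0], [0.002, 0, 0.1, 0, 0], [0.002, 0, 0.1, 0, 0], [0.002, 0, 0.1, 0, 0], [0.002, 0, 0.1, 0, 0]]}' | python3 jog.py 30; python3 st.py
```

```text
time_s: 18.08
eef_pos: [0.5187, 0.083, 0.0782]
tcp_rot: [0.857, 2.342, -0.302]
force: [-3.6, 0.5, 5.3]
gripper_width: 0.411
finger_force: 29.0
t 18.07 pos [0.5187 0.083  0.0782] tilt 0.673 az -40.4 y_tool [ 0.646  0.763 -0.002] x_tool [-0.598  0.504 -0.623] j [ 0.177  0.072  2.194 -0.947  0.635  0.027] F [-3.6  0.5  5.3] w 0.411
```

```bash
echo '{"steps":[[0, 0, 0, 0, 1], [0, 0, 0, 0, 1], [0, 0, 0, 0, 1]]}' | python3 jog.py >/dev/null; python3 go.py 'w(.5185,.083,.063)'
```

```text
t 18.45 pos [0.5183 0.0828 0.0773] tilt 0.672 az -40.4 y_tool [ 0.646  0.763 -0.002] x_tool [-0.598  0.505 -0.622] j [ 0.177  0.073  2.195 -0.946  0.634  0.027] F [-0.6  0.2 -0.9] w 0.998
bin pos [-0.2504  0.2428  0.0773]
w(.5185,.083,.063) -> [0.0088 0.0003 0.0112] dist 0.014
```

```bash
echo '{"steps":[[0.012, 0, 0.015, 0, 1]]}' | python3 jog.py >/dev/null;echo '{"steps":[[0.012, 0, 0.015, 0, 1]]}' | python3 jog.py >/dev/null; python3 go.py 'w(.5185,.083,.063)'
```

```text
t 18.70 pos [0.5189 0.0846 0.0516] tilt 0.640 az -40.6 y_tool [ 0.647  0.762 -0.004] x_tool [-0.613  0.517 -0.597] j [ 0.17   0.133  2.183 -0.946  0.603  0.044] F [ 0.2 -1.6 -0.5] w 1.003
bin pos [-0.2507  0.2447  0.0516]
w(.5185,.083,.063) -> [-0.0073 -0.0015 -0.0087] dist 0.012
```

```bash
echo '{"steps":[[0, 0, 0, 0, 0], [0, 0, 0, 0, 0], [0, 0, 0, 0, 0], [0, 0, 0, 0, 0], [0, 0, 0, 0, 0]]}' | python3 jog.py 30; python3 - <<'E'
from h import *
from cell import r
s,R=fk(r);p=s["eef_pos"];zt=R[:,2]
up=p+[0,0,.15]; place=frombin(np.array([.03,.035,.035]))+(p-np.array([.510,.091,.028])); print("place tcp",place, "bin",tobin(place),ik(place,R))
print("up",tool(R,up-p).round(4)); pre=place+[0,0,.03]-.2*BX; print("pre",pre,tobin(pre),tool(R,pre-p).round(4),ik(pre,R))
E
```

```text
time_s: 19.32
eef_pos: [0.5193, 0.0846, 0.053]
tcp_rot: [0.869, 2.37, -0.293]
force: [0.3, -0.7, 0.9]
gripper_width: 0.475
finger_force: 30.4
t 19.32 pos [0.5193 0.0846 0.053 ] tilt 0.642 az -40.6 y_tool [ 0.647  0.762 -0.003] x_tool [-0.612  0.517 -0.599] j [ 0.17   0.13   2.183 -0.947  0.604  0.043] F [ 0.3 -0.7  0.9] w 0.475
place tcp [ 0.67199937 -0.2413909   0.05996314] bin [0.04125028 0.03386535 0.05996314] [-0.45   0.304  1.882 -0.446  0.362 -0.948]
up [-0.0898 -0.0005 -0.1201]
pre [ 0.49709937 -0.1443909   0.08996314] [-0.15874477  0.03386535  0.08996314] [-0.1269 -0.189   0.0495] [-0.42  -0.142  2.303 -0.457  0.396 -0.918]
```

```bash
echo '{"steps":[[-0.02, 0, -0.027, 0, 0], [-0.06, 0, -0.08, 0, 0], [-0.09, 0, -0.12, 0, 0], [-0.09, 0, -0.12, 0, 0]]}' | python3 jog.py 30; cat > pl.py <<'E'
from h import *
from cell import r
s,R=fk(r);p=s["eef_pos"];print("finger",s["finger_force"])
off=np.array([.0093,-.0064,.025])
b=tobin(p-off);print("shaker base bin",b.round(4))
for c in((-.22,.035,.178),(-.1,.035,.128),(-.03,.035,.088),(.012,.035,.06),(.03,.035,.047),(.032,.035,.036)):
    w=frombin(np.array(c))+off; print(c,tool(R,w-p).round(4),ik(w,R))
E
python3 pl.py
```

```text
time_s: 19.82
eef_pos: [0.5225, 0.0856, 0.2086]
tcp_rot: [0.869, 2.362, -0.285]
force: [-0.5, 0.2, -1.5]
gripper_width: 0.483
finger_force: 31.1
t 19.82 pos [0.5225 0.0856 0.2086] tilt 0.648 az -39.9 y_tool [0.647 0.763 0.005] x_tool [-0.606  0.518 -0.604] j [ 0.171 -0.171  2.129 -0.662  0.847 -0.331] F [-0.5  0.2 -1.5] w 0.483
finger 31.135642575100064
shaker base bin [-0.2593  0.2484  0.1836]
(-0.22, 0.035, 0.178) [-0.0612 -0.2016  0.0521] [-0.411 -0.42   2.319 -0.292  0.634 -1.095]
(-0.1, 0.035, 0.128) [-0.1247 -0.1784  0.1632] [-0.437 -0.075  2.127 -0.342  0.481 -1.048]
(-0.03, 0.035, 0.088) [-0.1552 -0.1649  0.2365] [-0.446  0.12   2.002 -0.381  0.413 -1.01 ]
(0.012, 0.035, 0.06) [-0.1711 -0.1568  0.2838] [-0.451  0.236  1.92  -0.407  0.38  -0.985]
(0.03, 0.035, 0.047) [-0.1773 -0.1534  0.3048] [-0.453  0.286  1.883 -0.418  0.367 -0.974]
(0.032, 0.035, 0.036) [-0.1722 -0.153   0.3148] [-0.453  0.304  1.882 -0.436  0.352 -0.955]
```

```bash
echo '{"steps":[[-0.02, -0.05, 0.014, 0, 0], [-0.03, -0.1, 0.027, 0, 0], [-0.045, -0.15, 0.04, 0, 0], [-0.06, -0.2, 0.052, 0, 0], [-0.06, -0.2, 0.052, 0, 0], [-0.09, -0.19, 0.105, 0, 0], [-0.124, -0.178, 0.163, 0, 0], [-0.124, -0.178, 0.163, 0, 0]]}' | python3 jog.py ; python3 pl.py; python3 - <<'E'
from h import *
from cell import r
d=r.get_image("scene");cv2.imwrite("pics/c.png",cv2.resize(d["img"][80:260,200:440],None,fx=3,fy=3)[...,::-1])
d=r.get_image("top");P=cloud(d);B=tobin(P);m=(d["range_z"]>0)&(B[...,0]>-.2)&(B[...,0]<0.01)&(abs(B[...,1]-.035)<.06)&(B[...,2]>.2);print(m.sum())
E
```

```text
time_s: 20.82
eef_pos: [0.5538, -0.1777, 0.1391]
tcp_rot: [0.872, 2.383, -0.293]
force: [-0.2, 0.2, -1.4]
gripper_width: 0.482
finger_force: 31.3
t 20.82 pos [ 0.5538 -0.1777  0.1391] tilt 0.629 az -40.9 y_tool [ 0.647  0.762 -0.007] x_tool [-0.619  0.52  -0.588] j [-0.433 -0.051  2.159 -0.381  0.452 -1.008] F [-0.2  0.2 -1.4] w 0.482
finger 31.29697040654719
shaker base bin [-0.1043  0.0333  0.1141]
(-0.22, 0.035, 0.178) [ 0.0545 -0.0215 -0.1185] [-0.407 -0.409  2.307 -0.294  0.658 -1.097]
(-0.1, 0.035, 0.128) [-0.0113  0.0024 -0.009 ] [-0.434 -0.067  2.115 -0.34   0.508 -1.055]
(-0.03, 0.035, 0.088) [-0.0433  0.0164  0.0637] [-0.444  0.126  1.99  -0.375  0.442 -1.021]
(0.012, 0.035, 0.06) [-0.0602  0.0249  0.1105] [-0.449  0.242  1.908 -0.397  0.409 -0.999]
(0.03, 0.035, 0.047) [-0.0669  0.0285  0.1314] [-0.45   0.291  1.871 -0.407  0.396 -0.989]
(0.032, 0.035, 0.036) [-0.062   0.029   0.1414] [-0.451  0.309  1.87  -0.423  0.381 -0.972]
10972
```

View pics/c.png

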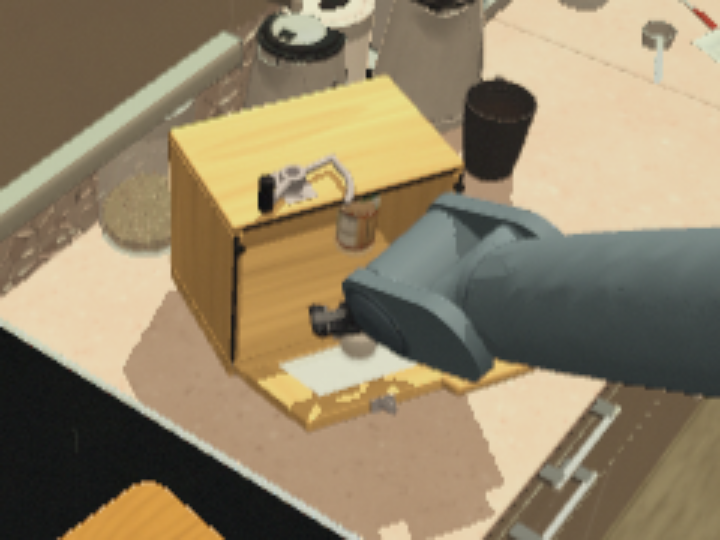

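The scene view shows the arm at (400,290) over the lowered door. The shaker at (360,345) is upright under the fingers and clear of the door, and the jar is standing at (357,225).

```bash
echo '{"steps":[[-0.02, 0.008, 0.027, 0, 0], [-0.043, 0.016, 0.064, 0, 0], [-0.043, 0.016, 0.064, 0, 0], [-0.043, 0.016, 0.064, 0, 0]]}' | python3 jog.py; python3 pl.py
```

```text
time_s: 21.42
eef_pos: [0.6198, -0.2123, 0.1224]
tcp_rot: [0.867, 2.37, -0.293]
force: [0.2, 0.1, -1.2]
gripper_width: 0.478
finger_force: 31.3
t 21.43 pos [ 0.6198 -0.2123  0.1224] tilt 0.643 az -40.5 y_tool [ 0.646  0.763 -0.003] x_tool [-0.612  0.516 -0.599] j [-0.441  0.146  1.995 -0.412  0.405 -0.98 ] F [ 0.2  0.1 -1.2] w 0.478
finger 31.320241768844426
shaker base bin [-0.0298  0.0351  0.0974]
(-0.22, 0.035, 0.178) [ 0.1011 -0.0375 -0.1762] [-0.407 -0.415  2.315 -0.3    0.643 -1.091]
(-0.1, 0.035, 0.128) [ 0.0368 -0.0139 -0.0657] [-0.434 -0.071  2.123 -0.35   0.491 -1.044]
(-0.03, 0.035, 0.088) [ 0.0058 -0.0001  0.0074] [-0.444  0.123  1.997 -0.389  0.424 -1.007]
(0.012, 0.035, 0.06) [-0.0104  0.0082  0.0545] [-0.449  0.239  1.915 -0.413  0.391 -0.982]
(0.03, 0.035, 0.047) [-0.0168  0.0117  0.0755] [-0.451  0.288  1.879 -0.424  0.378 -0.972]
(0.032, 0.035, 0.036) [-0.0117  0.0122  0.0855] [-0.451  0.306  1.877 -0.442  0.363 -0.953]
```

```bash
echo '{"steps":[[-0.005, 0.004, 0.027, 0, 0], [-0.01, 0.008, 0.054, 0, 0], [-0.015, 0.011, 0.068, 0, 0], [-0.017, 0.012, 0.076, 0, 0], [-0.017, 0.012, 0.076, 0, 0], [-0.017, 0.012, 0.076, 0, 0]]}' | python3 jog.py; python3 pl.py
```

```text
time_s: 22.18
eef_pos: [0.6727, -0.2423, 0.0714]
tcp_rot: [0.868, 2.37, -0.293]
force: [-0.2, -0.2, -0.8]
gripper_width: 0.476
finger_force: 31.3
t 22.18 pos [ 0.6727 -0.2423  0.0714] tilt 0.642 az -40.6 y_tool [ 0.647  0.762 -0.003] x_tool [-0.612  0.516 -0.599] j [-0.449  0.357  1.852 -0.476  0.342 -0.915] F [-0.2 -0.2 -0.8] w 0.476
finger 31.314701680094004
shaker base bin [0.0311 0.0345 0.0464]
(-0.22, 0.035, 0.178) [ 0.1185 -0.0492 -0.2528] [-0.407 -0.415  2.315 -0.301  0.643 -1.089]
(-0.1, 0.035, 0.128) [ 0.0542 -0.0255 -0.1423] [-0.434 -0.071  2.123 -0.351  0.492 -1.043]
(-0.03, 0.035, 0.088) [ 0.0232 -0.0116 -0.0692] [-0.444  0.123  1.997 -0.39   0.425 -1.005]
(0.012, 0.035, 0.06) [ 0.007  -0.0033 -0.0222] [-0.449  0.239  1.915 -0.414  0.392 -0.981]
(0.03, 0.035, 0.047) [ 0.0006  0.0003 -0.0012] [-0.45   0.289  1.878 -0.425  0.379 -0.97 ]
(0.032, 0.035, 0.036) [0.0056 0.0007 0.0088] [-0.451  0.306  1.877 -0.443  0.364 -0.952]
```

```bash
echo '{"steps":[[0.003, 0, 0.004, 0, 0], [0.005, 0.001, 0.007, 0, 0], [0.005, 0.001, 0.007, 0, 0]]}' | python3 jog.py; echo '{"steps":[[0.001, 0, 0.0016, 0, 0], [0.001, 0, 0.0016, 0, 0]]}' | python3 jog.py
```

```text
time_s: 22.55
eef_pos: [0.6733, -0.2418, 0.0612]
tcp_rot: [0.869, 2.372, -0.293]
force: [-0.5, 0.0, -1.4]
gripper_width: 0.483
finger_force: 31.3
time_s: 22.8
eef_pos: [0.6742, -0.2425, 0.0606]
tcp_rot: [0.869, 2.37, -0.294]
force: [-0.1, -0.3, -0.5]
gripper_width: 0.477
finger_force: 31.4
```

```bash
echo '{"steps":[[0.001, 0, 0.0015, 0, 0], [0.001, 0, 0.0015, 0, 0], [0.001, 0, 0.0015, 0, 0]]}' | python3 jog.py; echo '{"steps":[[0.001, 0, 0.0012, 0, 0], [0.001, 0, 0.0012, 0, 0], [0.001, 0, 0.0012, 0, 0]]}' | python3 jog.py
```

```text
time_s: 23.18
eef_pos: [0.675, -0.243, 0.0606]
tcp_rot: [0.868, 2.368, -0.294]
force: [-6.1, 1.0, 8.1]
gripper_width: 0.476
finger_force: 32.2
time_s: 23.55
eef_pos: [0.6756, -0.2436, 0.0606]
tcp_rot: [0.867, 2.365, -0.295]
force: [-9.5, 1.1, 14.0]
gripper_width: 0.477
finger_force: 32.7
```

```bash
echo '{"steps":[[-0.001, 0, -0.002, 0, 0], [-0.001, 0, -0.002, 0, 0.55], [-0.001, 0, -0.002, 0, 0.7], [-0.001, 0, -0.002, 0, 1], [-0.001, 0, -0.002, 0, 1]]}' | python3 jog.py ; python3 - <<'E'
from h import *
from cell import r
s,R=fk(r)
print(ik(s["eef_pos"]-.16*R[:,2],R))
E
```

```text
time_s: 24.18
eef_pos: [0.6732, -0.2419, 0.0584]
tcp_rot: [0.869, 2.372, -0.294]
force: [-0.7, -1.0, -0.7]
gripper_width: 0.998
finger_force: 0.0
t 24.18 pos [ 0.6732 -0.2419  0.0584] tilt 0.641 az -40.7 y_tool [ 0.647  0.762 -0.004] x_tool [-0.613  0.517 -0.598] j [-0.448  0.381  1.85  -0.506  0.325 -0.883] F [-0.7 -1.  -0.7] w 0.998
[-0.399 -0.012  2.006 -0.352  0.558 -1.024]
```

Next I retreat along the tool axis, then look.

```bash
echo '{"steps":[[0, 0, -0.03, 0, 1], [0, 0, -0.07, 0, 1], [0, 0, -0.12, 0, 1], [0, 0, -0.17, 0, 1], [0, 0, -0.17, 0, 1]]}' | python3 jog.py>/dev/null ; python3 - <<'E'
from h import *
from cell import r
s,R=fk(r);print("bin",tobin(s["eef_pos"]))
w=r.get_image("wrist");np.savez("pics/w2.npz",**w);cv2.imwrite("pics/w2.png",w["img"][...,::-1])
d=r.get_image("scene");np.savez("pics/s2.npz",**d);B=tobin(cloud(d))
m=(d["range_z"]>0)&(B[...,0]>.0)&(B[...,0]<.14)&(abs(B[...,1])<.105)&(B[...,2]>.045)&(B[...,2]<.16)
k,l,st,c=cv2.connectedComponentsWithStats(m.astype(np.uint8))
for i in range(1,k):
    if st[i,4]>25:q=B[l==i];print("obj",st[i].tolist(),q.min(0).round(3),q.max(0).round(3),np.median(q,0).round(3))
T=np.eye(4);T[:3,:3]=R;T[:3,3]=s["eef_pos"];C=T@w["T_tool_cam"];w["R"]=C[:3,:3].T;w["t"]=-w["R"]@C[:3,3]
B=tobin(cloud(w));m=(w["range_z"]>0)&(abs(B[...,0]-.032)<.035)&(abs(B[...,1]-.035)<.04)&(B[...,2]>.042)&(B[...,2]<.14);q=B[m]
if len(q)>50:
  print("wrist",len(q),np.percentile(q,2,0).round(3),np.percentile(q,98,0).round(3))
  for a,b in((.045,.06),(.06,.075),(.075,.09),(.09,.1)):
    x=q[(q[:,2]>a)&(q[:,2]<b)]
    if len(x)>20:print(a,np.percentile(x[:,:2],[3,97],0).round(4).tolist())
E
```

```text
t 24.80 pos [ 0.5974 -0.1752  0.1999] tilt 0.649 az -40.3 y_tool [ 0.646  0.763 -0.001] x_tool [-0.609  0.514 -0.604] j [-0.39  -0.049  2.036 -0.359  0.559 -1.011] F [ 0.4 -0.5 -0.3] w 0.999
bin [-0.05607291  0.05553177  0.19987353]
obj [292, 171, 13, 18, 191] [0.006 0.018 0.045] [0.037 0.058 0.121] [0.015 0.044 0.08 ]
wrist 2583 [0.012 0.021 0.044] [0.035 0.057 0.124]
0.045 [[0.0124, 0.0207], [0.0275, 0.057]]
0.06 [[0.0116, 0.0194], [0.0297, 0.0578]]
0.075 [[0.013, 0.0206], [0.0309, 0.0561]]
0.09 [[0.0147, 0.0232], [0.0296, 0.0542]]
```

View pics/w2.png

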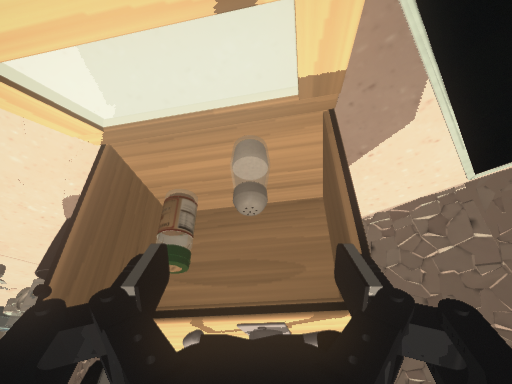

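The wrist view shows the shaker standing upright at (250,180), well inside the bin's front edge (row ~110). The jar is standing at (178,235).

```bash
cat > dr.py <<'E'
from h import *
from cell import r
import sys
s,R=fk(r);p=s["eef_pos"];print("bin",tobin(p).round(4),"ik",ik(p,R))
for a in sys.argv[1:]:
    c=np.array(eval(a));w=frombin(c);print(a,tool(R,w-p).round(3),ik(w,R),np.linalg.norm(w-p).round(3))
E
python3 dr.py '(-.24,-.06,.3)' '(-.25,-.06,.2)' '(-.25,-.06,.1)' '(-.2,-.06,.1)' '(-.17,-.06,.15)' '(-.11,-.06,.19)' '(-.03,-.06,.225)' '(-.25,-.02,.1)' '(-.22,-.02,.1)'
```

```text
t 24.90 pos [ 0.5963 -0.1756  0.1954] tilt 0.642 az -40.6 y_tool [ 0.647  0.762 -0.003] x_tool [-0.612  0.517 -0.599] j [-0.391 -0.043  2.037 -0.36   0.559 -1.011] F [-0.6  0.1  0.2] w 1.001
bin [-0.0569  0.0547  0.1954] ik [-0.395 -0.032  2.011 -0.348  0.572 -1.027]
(-.24,-.06,.3) [ 0.063 -0.149 -0.177] [-0.737 -0.652  2.305  0.023  0.847 -1.615] 0.24
(-.25,-.06,.2) [ 0.131 -0.15  -0.103] [-0.746 -0.634  2.455  0.036  0.679 -1.635] 0.225
(-.25,-.06,.1) [ 0.191 -0.15  -0.023] [-0.746 -0.506  2.55   0.052  0.456 -1.653] 0.244
(-.2,-.06,.1) [ 0.152 -0.14   0.006] [-0.707 -0.339  2.44  -0.003  0.398 -1.573] 0.207
(-.17,-.06,.15) [ 0.098 -0.134 -0.016] [-0.689 -0.326  2.341 -0.025  0.484 -1.539] 0.167
(-.11,-.06,.19) [ 0.027 -0.123 -0.013] [-0.661 -0.213  2.183 -0.056  0.53  -1.491] 0.126
(-.03,-.06,.225) [-0.057 -0.107  0.006] [-0.635 -0.056  1.984 -0.081  0.575 -1.45 ] 0.121
(-.25,-.02,.1) [ 0.197 -0.111 -0.028] [-0.591 -0.469  2.527 -0.162  0.45  -1.336] 0.228
(-.22,-.02,.1) [ 0.174 -0.105 -0.01 ] [-0.582 -0.372  2.464 -0.186  0.418 -1.305] 0.203
```

```bash
python3 dr.py '(-.24,.088,.26)' '(-.25,.088,.16)' '(-.215,.088,.088)' '(-.175,.088,.089)' '(-.15,.088,.12)' '(-.115,.088,.155)' '(-.07,.088,.182)' '(-.04,.088,.195)' '(-.025,.088,.195)'
```

```text
t 24.90 pos [ 0.5963 -0.1756  0.1954] tilt 0.642 az -40.6 y_tool [ 0.647  0.762 -0.003] x_tool [-0.612  0.517 -0.599] j [-0.391 -0.043  2.037 -0.36   0.559 -1.011] F [-0.6  0.1  0.2] w 1.001
bin [-0.0569  0.0547  0.1954] ik [-0.395 -0.032  2.011 -0.348  0.572 -1.027]
(-.24,.088,.26) [ 0.11  -0.003 -0.163] [-0.224 -0.458  2.25  -0.397  0.805 -0.894] 0.197
(-.25,.088,.16) [ 0.178 -0.005 -0.089] [-0.215 -0.391  2.371 -0.495  0.64  -0.761] 0.199
(-.215,.088,.088) [ 0.194  0.002 -0.011] [-0.244 -0.204  2.359 -0.624  0.477 -0.626] 0.194
(-.175,.088,.089) [0.162 0.01  0.012] [-0.271 -0.118  2.283 -0.614  0.456 -0.654] 0.162
(-.15,.088,.12) [0.123 0.015 0.002] [-0.285 -0.111  2.219 -0.542  0.497 -0.744] 0.124
(-.115,.088,.155) [ 0.075  0.021 -0.006] [-0.303 -0.082  2.129 -0.475  0.543 -0.831] 0.078
(-.07,.088,.182) [ 0.023  0.03  -0.001] [-0.322 -0.018  2.021 -0.427  0.576 -0.897] 0.038
(-.04,.088,.195) [-0.008  0.036  0.006] [-0.333  0.03   1.95  -0.404  0.592 -0.93 ] 0.037
(-.025,.088,.195) [-0.02   0.039  0.015] [-0.338  0.06   1.919 -0.399  0.592 -0.938] 0.046
```

```bash
echo '{"steps":[[0.037, 0, -0.054, 0, 0], [0.074, 0, -0.108, 0, 0], [0.11, -0.003, -0.163, 0, 0], [0.11, -0.003, -0.163, 0, 0], [0.144, -0.004, -0.126, 0, 0], [0.178, -0.005, -0.089, 0, 0], [0.186, -0.001, -0.05, 0, 0], [0.194, 0.002, -0.011, 0, 0], [0.194, 0.002, -0.011, 0, 0], [0.194, 0.002, -0.011, 0, 0]]}' | python3 jog.py 20;python3 dr.py '(-.175,.088,.089)' '(-.15,.088,.12)' '(-.115,.088,.155)' '(-.07,.088,.182)' '(-.04,.088,.195)' '(-.025,.088,.195)'
```

```text
time_s: 26.15
eef_pos: [0.4739, -0.0699, 0.0879]
tcp_rot: [0.869, 2.371, -0.294]
force: [0.1, 0.2, -0.4]
gripper_width: -0.003
finger_force: 0.0
t 26.15 pos [ 0.4739 -0.0699  0.0879] tilt 0.641 az -40.7 y_tool [ 0.647  0.762 -0.004] x_tool [-0.612  0.517 -0.598] j [-0.237 -0.174  2.391 -0.706  0.433 -0.53 ] F [ 0.1  0.2 -0.4] w -0.003
bin [-0.2151  0.0878  0.0879] ik [-0.244 -0.204  2.359 -0.622  0.479 -0.628]
(-.175,.088,.089) [-0.032  0.008  0.023] [-0.271 -0.118  2.283 -0.613  0.458 -0.655] 0.04
(-.15,.088,.12) [-0.07   0.013  0.012] [-0.285 -0.111  2.218 -0.541  0.499 -0.745] 0.073
(-.115,.088,.155) [-0.119  0.02   0.005] [-0.303 -0.081  2.128 -0.474  0.545 -0.831] 0.121
(-.07,.088,.182) [-0.17   0.028  0.01 ] [-0.322 -0.018  2.02  -0.427  0.577 -0.897] 0.173
(-.04,.088,.195) [-0.202  0.034  0.017] [-0.333  0.03   1.949 -0.404  0.594 -0.93 ] 0.205
(-.025,.088,.195) [-0.214  0.037  0.025] [-0.338  0.06   1.918 -0.399  0.593 -0.938] 0.218
```

```bash
echo '{"steps":[[-0.032, 0.008, 0.023, 0, 0], [-0.051, 0.01, 0.017, 0, 0], [-0.07, 0.013, 0.012, 0, 0], [-0.095, 0.016, 0.008, 0, 0], [-0.119, 0.02, 0.005, 0, 0], [-0.145, 0.024, 0.007, 0, 0], [-0.17, 0.028, 0.01, 0, 0], [-0.19, 0.031, 0.014, 0, 0], [-0.202, 0.034, 0.017, 0, 0], [-0.202, 0.034, 0.017, 0, 0], [-0.202, 0.034, 0.017, 0, 0]]}' | python3 jog.py 20;python3 dr.py '(-.035,.088,.195)' '(-.03,.088,.195)' '(-.025,.088,.195)'; python3 - <<'E'
from h import *
from cell import r
d=r.get_image("scene");cv2.imwrite("pics/d.png",cv2.resize(d["img"][80:260,200:440],None,fx=3,fy=3)[...,::-1])
B=tobin(cloud(d));
for n in(0,1):
  if n: d=r.get_image("top");B=tobin(cloud(d))
  m=(d["range_z"]>0)&(abs(B[...,1]+.06)<.03)&(B[...,0]<.0)&(B[...,0]>-.2)&(B[...,2]>.235)&(B[...,2]<.262); q=B[m]; print(len(q),np.percentile(q,[5,50,95],0).round(3).tolist() if len(q) else "")
E
```

```text
time_s: 27.52
eef_pos: [0.6271, -0.1544, 0.1955]
tcp_rot: [0.868, 2.37, -0.293]
force: [-0.4, 0.1, -0.6]
gripper_width: 0.001
finger_force: 0.0
t 27.52 pos [ 0.6271 -0.1544  0.1955] tilt 0.642 az -40.6 y_tool [ 0.647  0.763 -0.003] x_tool [-0.612  0.516 -0.599] j [-0.329  0.025  1.969 -0.417  0.58  -0.913] F [-0.4  0.1 -0.6] w 0.001
bin [-0.0402  0.0881  0.1955] ik [-0.333  0.029  1.95  -0.404  0.593 -0.93 ]
(-.035,.088,.195) [-0.004  0.001  0.003] [-0.335  0.04   1.94  -0.403  0.592 -0.933] 0.005
(-.03,.088,.195) [-0.008  0.002  0.006] [-0.336  0.05   1.929 -0.401  0.591 -0.936] 0.01
(-.025,.088,.195) [-0.012  0.003  0.009] [-0.338  0.06   1.919 -0.399  0.591 -0.938] 0.015
0 
102 [[-0.03, -0.087, 0.238], [-0.027, -0.06, 0.253], [-0.019, -0.033, 0.258]]
```

View pics/d.png

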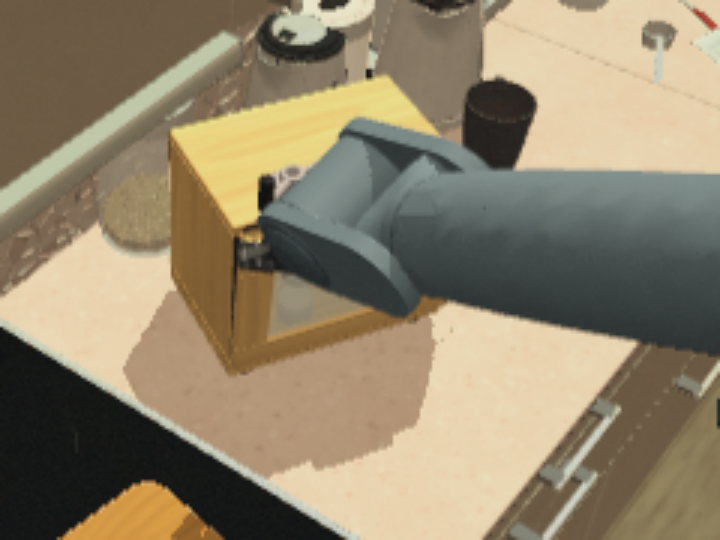

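The door is almost shut. The fingers press it at (258,250), and the shaker shows upright through the pane at (295,290).

```bash
echo '{"steps":[[-0.004, 0.001, 0.003, 0, 0], [-0.008, 0.002, 0.006, 0, 0], [-0.008, 0.002, 0.006, 0, 0]]}' | python3 jog.py; echo '{"steps":[[-0.004, 0.001, 0.003, 0, 0], [-0.004, 0.001, 0.003, 0, 0], [-0.004, 0.001, 0.003, 0, 0]]}' | python3 jog.py; python3 dr.py
```

```text
time_s: 28.0
eef_pos: [0.6365, -0.1598, 0.1949]
tcp_rot: [0.869, 2.371, -0.293]
force: [-0.7, -0.2, 0.4]
gripper_width: 0.002
finger_force: 0.2
time_s: 28.38
eef_pos: [0.6406, -0.1621, 0.1949]
tcp_rot: [0.869, 2.371, -0.293]
force: [-2.6, 2.2, 1.9]
gripper_width: -0.002
finger_force: 1.5
t 28.38 pos [ 0.6406 -0.1621  0.1949] tilt 0.642 az -40.6 y_tool [ 0.647  0.762 -0.004] x_tool [-0.612  0.517 -0.599] j [-0.334  0.06   1.934 -0.411  0.579 -0.922] F [-2.6  2.2  1.9] w -0.002
bin [-0.0246  0.088   0.1949] ik [-0.338  0.061  1.918 -0.399  0.592 -0.939]
```

```bash
echo '{"steps":[[-0.003, 0.001, 0.002, 0, 0], [-0.003, 0.001, 0.002, 0, 0]]}' | python3 jog.py; echo '{"steps":[[-0.003, 0.001, 0.002, 0, 0], [-0.003, 0.001, 0.002, 0, 0]]}' | python3 jog.py; echo '{"steps":[[-0.002, 0, 0.002, 0, 0], [-0.002, 0, 0.002, 0, 0]]}' | python3 jog.py;python3 dr.py;python3 - <<'E'
from h import *
from cell import r
d=r.get_image("top");B=tobin(cloud(d))
m=(d["range_z"]>0)&(abs(B[...,1]+.06)<.03)&(B[...,0]<.0)&(B[...,0]>-.2)&(B[...,2]>.235)&(B[...,2]<.262); q=B[m]; print(len(q),np.percentile(q,[5,50,95],0).round(3).tolist() if len(q) else "")
E
```

```text
time_s: 28.62
eef_pos: [0.6424, -0.1628, 0.1947]
tcp_rot: [0.871, 2.375, -0.295]
force: [-17.3, 9.6, 12.1]
gripper_width: -0.0
finger_force: 10.0
time_s: 28.88
eef_pos: [0.6432, -0.163, 0.1944]
tcp_rot: [0.874, 2.381, -0.297]
force: [-42.3, 22.1, 27.4]
gripper_width: -0.0
finger_force: 23.4
time_s: 29.12
eef_pos: [0.6436, -0.1633, 0.1942]
tcp_rot: [0.876, 2.385, -0.298]
force: [-60.6, 34.1, 41.4]
gripper_width: 0.0
finger_force: 35.0
t 29.12 pos [ 0.6436 -0.1633  0.1942] tilt 0.627 az -41.4 y_tool [ 0.65   0.76  -0.011] x_tool [-0.62   0.522 -0.586] j [-0.333  0.074  1.916 -0.405  0.6   -0.928] F [-60.6  34.1  41.4] w 0.0
bin [-0.0215  0.0884  0.1942] ik [-0.337  0.074  1.901 -0.394  0.612 -0.943]
107 [[-0.013, -0.087, 0.239], [-0.01, -0.06, 0.253], [-0.001, -0.033, 0.26]]
```

```bash
echo '{"steps":[[0.01, 0, -0.02, 0, 0], [0.01, 0, -0.06, 0, 0], [0.01, 0, -0.1, 0, 0], [0.01, 0, -0.1, 0, 0]]}' | python3 jog.py; python3 - <<'E'
from h import *
from cell import r
for n in("scene","top"):
    for tag,d in(("0",load(n+"0")),("now",r.get_image(n))):
        B=tobin(cloud(d));m=(d["range_z"]>0)&(B[...,2]>.238)&(B[...,2]<.285)&(d["img"].max(-1)<70)&(abs(B[...,0])<.08)&(B[...,1]>.05)&(B[...,1]<.13)
        q=B[m]; print(n,tag,len(q),np.percentile(q,[3,50,97],0).round(4).tolist() if len(q) else "")
        m=(d["range_z"]>0)&(abs(B[...,1]+.06)<.03)&(B[...,0]<.0)&(B[...,0]>-.2)&(B[...,2]>.235)&(B[...,2]<.262); q=B[m]; print(" tab",len(q),np.median(q,0).round(4) if len(q) else "")
E
python3 dr.py '(-.06,.092,.253)' '(-.02,.092,.253)'
```

```text
time_s: 29.68
eef_pos: [0.599, -0.1227, 0.2729]
tcp_rot: [0.866, 2.364, -0.292]
force: [1.1, 0.1, -0.1]
gripper_width: 0.001
finger_force: 0.0
scene 0 53 [[-0.0109, 0.0891, 0.24], [-0.006, 0.0958, 0.2619], [0.0026, 0.1014, 0.2773]]
 tab 130 [-0.0437 -0.0607  0.2501]
scene now 36 [[-0.01, 0.0895, 0.2461], [-0.006, 0.0972, 0.2599], [0.0024, 0.1012, 0.2778]]
 tab 0 
top 0 17 [[-0.0049, 0.0894, 0.2403], [-0.0028, 0.0935, 0.2647], [0.0024, 0.0975, 0.276]]
 tab 96 [-0.0373 -0.0599  0.2523]
top now 17 [[-0.0046, 0.0894, 0.241], [-0.0029, 0.0937, 0.2619], [0.0022, 0.0975, 0.2766]]
 tab 105 [-0.0191 -0.0623  0.2532]
t 29.77 pos [ 0.598  -0.1231  0.2688] tilt 0.642 az -40.6 y_tool [ 0.647  0.762 -0.004] x_tool [-0.612  0.517 -0.599] j [-0.285 -0.144  1.987 -0.375  0.737 -0.947] F [ 0.8 -0.2  0.5] w -0.002
bin [-0.0808  0.1014  0.2688] ik [-0.29  -0.099  1.951 -0.376  0.726 -0.947]
(-.06,.092,.253) [-0.008 -0.005  0.026] [-0.318 -0.054  1.935 -0.367  0.69  -0.97 ] 0.028
(-.02,.092,.253) [-0.04   0.003  0.049] [-0.332  0.027  1.854 -0.356  0.684 -0.989] 0.064
```

```bash
python3 - <<'E'
from h import *
for n in("scene0","top0"):
    d=load(n);P=cloud(d);ok=(d["range_z"]>0)&(P[...,2]>.35)&(P[...,0]>.5)&(P[...,0]<.9)
    for y in(-.4,-.3,-.2,-.1,0,.1):
        q=P[ok&(abs(P[...,1]-y)<.04)]
        if len(q): i=q[:,2]<np.percentile(q[:,2],8);print(n,y,len(q),"zmin",q[:,2].min().round(3),q[i].mean(0).round(3),"xmin",q[:,0].min().round(3),"at z",q[q[:,0].argmin(),2].round(3))
E
python3 dr.py '(.0584,.0933,.253)'
```

```text
scene0 -0.4 492 zmin 0.513 [ 0.623 -0.4    0.518] xmin 0.62 at z 0.577
scene0 -0.3 786 zmin 0.512 [ 0.623 -0.3    0.519] xmin 0.619 at z 0.527
scene0 -0.2 1172 zmin 0.512 [ 0.623 -0.201  0.521] xmin 0.619 at z 0.632
scene0 -0.1 1895 zmin 0.513 [ 0.614 -0.081  0.532] xmin 0.579 at z 0.581
scene0 0 2759 zmin 0.491 [0.612 0.002 0.507] xmin 0.607 at z 0.509
scene0 0.1 3891 zmin 0.492 [0.613 0.101 0.508] xmin 0.606 at z 0.502
top0 -0.4 4561 zmin 0.512 [ 0.627 -0.401  0.549] xmin 0.624 at z 0.959
top0 -0.3 7135 zmin 0.512 [ 0.627 -0.3    0.568] xmin 0.623 at z 0.993
top0 -0.2 7243 zmin 0.512 [ 0.627 -0.2    0.57 ] xmin 0.623 at z 0.948
top0 -0.1 7462 zmin 0.513 [ 0.621 -0.099  0.573] xmin 0.583 at z 0.687
top0 0 7721 zmin 0.498 [ 0.623 -0.     0.537] xmin 0.612 at z 0.503
top0 0.1 7861 zmin 0.497 [0.623 0.1   0.536] xmin 0.611 at z 0.503
t 29.77 pos [ 0.598  -0.1231  0.2688] tilt 0.642 az -40.6 y_tool [ 0.647  0.762 -0.004] x_tool [-0.612  0.517 -0.599] j [-0.285 -0.144  1.987 -0.375  0.737 -0.947] F [ 0.8 -0.2  0.5] w -0.002
bin [-0.0808  0.1014  0.2688] ik [-0.29  -0.099  1.951 -0.376  0.726 -0.947]
(.0584,.0933,.253) [-0.101  0.019  0.095] [-0.352  0.185  1.684 -0.334  0.69  -1.025] 0.14
```

```bash
python3 - <<'E'
from h import *
from cell import r
s,R=fk(r,0);p=s["eef_pos"]
for n in("top","scene"):
    d=r.get_image(n);P=cloud(d);ok=d["range_z"]>0
    D=(P-p);u=-R[:,2];al=D@u;pe=D-al[...,None]*u;rad=np.linalg.norm(pe,axis=-1)
    upn=pe@(-R[:,0]); sid=pe@R[:,1]
    for a in np.arange(.06,.34,.03):
        m=ok&(abs(al-a)<.015)&(rad<.11)
        q=P[m]
        if m.sum()>5: print(n,a.round(2),m.sum(),"maxz-rel-tcp",(q[:,2].max()-p[2]).round(3),"max x rel",(q[:,0].max()-p[0]).round(3),"up-perp max",upn[m].max().round(3),"side",sid[m].min().round(3),sid[m].max().round(3))
E
```

```text
top 0.06 97 maxz-rel-tcp 0.071 max x rel 0.01 up-perp max 0.02 side -0.045 0.048
top 0.09 147 maxz-rel-tcp 0.091 max x rel 0.009 up-perp max 0.022 side -0.059 0.062
top 0.12 36 maxz-rel-tcp 0.131 max x rel -0.016 up-perp max 0.04 side -0.041 0.043
top 0.15 92 maxz-rel-tcp 0.153 max x rel -0.027 up-perp max 0.04 side -0.035 0.036
top 0.18 59 maxz-rel-tcp 0.178 max x rel -0.041 up-perp max 0.04 side -0.009 0.035
top 0.21 55 maxz-rel-tcp 0.209 max x rel -0.054 up-perp max 0.055 side -0.035 0.035
top 0.24 100 maxz-rel-tcp 0.243 max x rel -0.065 up-perp max 0.068 side -0.073 0.071
top 0.27 746 maxz-rel-tcp 0.264 max x rel -0.068 up-perp max 0.068 side -0.088 0.069
top 0.3 964 maxz-rel-tcp 0.274 max x rel -0.093 up-perp max 0.057 side -0.1 0.063
top 0.33 413 maxz-rel-tcp 0.281 max x rel -0.132 up-perp max 0.034 side -0.1 0.046
scene 0.06 38 maxz-rel-tcp 0.064 max x rel -0.003 up-perp max 0.011 side 0.012 0.042
scene 0.09 97 maxz-rel-tcp 0.083 max x rel 0.004 up-perp max 0.012 side 0.016 0.061
scene 0.12 37 maxz-rel-tcp 0.1 max x rel -0.021 up-perp max 0.007 side 0.017 0.045
scene 0.15 6 maxz-rel-tcp 0.101 max x rel -0.056 up-perp max -0.021 side 0.017 0.033
scene 0.24 77 maxz-rel-tcp 0.236 max x rel -0.066 up-perp max 0.057 side -0.01 0.069
scene 0.27 653 maxz-rel-tcp 0.261 max x rel -0.072 up-perp max 0.065 side -0.051 0.069
scene 0.3 1254 maxz-rel-tcp 0.271 max x rel -0.096 up-perp max 0.055 side -0.051 0.06
scene 0.33 466 maxz-rel-tcp 0.282 max x rel -0.132 up-perp max 0.031 side -0.064 0.047
```

```bash
python3 - <<'E'
from h import *
d=load("scene0");P=cloud(d);q=P[(d["range_z"]>0)&(P[...,0]<.608)&(P[...,0]>.55)&(P[...,2]>.45)&(P[...,1]<-.03)];print("handle",q.min(0).round(3),q.max(0).round(3))
E
python3 dr.py '(-.05,.093,.255)' '(-.0194,.0933,.244)' '(-.008,.102,.244)' '(.0053,.1075,.244)' '(.0195,.1094,.244)' '(.0337,.1055,.244)' '(.04,.092,.244)' '(.044,.086,.244)' '(.05,.085,.244)'
```

```text
handle [ 0.579 -0.089  0.505] [ 0.608 -0.04   0.686]
t 29.88 pos [ 0.5976 -0.1233  0.2671] tilt 0.639 az -40.7 y_tool [ 0.648  0.762 -0.005] x_tool [-0.613  0.518 -0.597] j [-0.286 -0.142  1.988 -0.375  0.737 -0.947] F [ 0.8 -0.5 -0.2] w 0.003
bin [-0.0811  0.101   0.2671] ik [-0.29  -0.098  1.952 -0.375  0.727 -0.948]
(-.05,.093,.255) [-0.019 -0.002  0.029] [-0.319 -0.033  1.911 -0.363  0.695 -0.975] 0.034
(-.0194,.0933,.244) [-0.036  0.005  0.056] [-0.329  0.037  1.859 -0.363  0.675 -0.979] 0.066
(-.008,.102,.244) [-0.044  0.015  0.061] [-0.317  0.067  1.828 -0.372  0.68  -0.962] 0.077
(.0053,.1075,.244) [-0.053  0.023  0.068] [-0.312  0.098  1.795 -0.376  0.683 -0.956] 0.09
(.0195,.1094,.244) [-0.064  0.028  0.076] [-0.314  0.127  1.763 -0.373  0.685 -0.96 ] 0.104
(.0337,.1055,.244) [-0.076  0.027  0.085] [-0.325  0.152  1.735 -0.363  0.684 -0.977] 0.117
(.04,.092,.244) [-0.083  0.015  0.09 ] [-0.349  0.154  1.733 -0.344  0.676 -1.012] 0.124
(.044,.086,.244) [-0.087  0.01   0.093] [-0.361  0.158  1.729 -0.335  0.673 -1.028] 0.128
(.05,.085,.244) [-0.092  0.01   0.097] [-0.364  0.169  1.716 -0.331  0.673 -1.034] 0.134
```

```bash
cat > clr.py <<'E'
from h import *
from cell import r
from scipy.spatial import cKDTree
s,R=fk(r,0);p=s["eef_pos"];A=[];C=[]
for n in("top","scene"):
    d0=load(n+"0");P0=cloud(d0);m=(d0["range_z"]>0)&(P0[...,0]>.56)&(P0[...,0]<.66)&(P0[...,2]>.46)&(P0[...,1]<.15)&(P0[...,1]>-.4);C.append(P0[m])
    d=r.get_image(n);P=cloud(d);m=(d["range_z"]>0)&(np.linalg.norm(P-p,axis=-1)<.45)&(P[...,2]>.3)&(P[...,0]<p[0])&(np.abs(P-P0).max(-1)>.03);A.append(P[m])
A=np.vstack(A);C=np.vstack(C);C=np.vstack([C]+[C[C[:,2]<.53]+[dx,0,0] for dx in(.02,.04,.06)]);t=cKDTree(C)
for c in((-.0194,.0933,.244),(.0195,.1094,.244),(.0337,.1055,.244),(.04,.092,.244),(.044,.086,.244),(.05,.085,.244),(.05,.085,.24),(.058,.093,.25)):
    w=frombin(np.array(c));Q=A+(w-p);dd,i=t.query(Q);k=dd.argmin();print(c,"min clearance",dd[k].round(4),"arm",Q[k].round(3),"cab",C[i[k]].round(3),"n behind",((Q[:,0]>.62)&(Q[:,2]>.512)).sum())
E
python3 clr.py
```

```text
(-0.0194, 0.0933, 0.244) min clearance 0.0051 arm [ 0.631 -0.12   0.607] cab [ 0.626 -0.121  0.607] n behind 2
(0.0195, 0.1094, 0.244) min clearance 0.0073 arm [ 0.679 -0.117  0.522] cab [ 0.686 -0.116  0.525] n behind 2
(0.0337, 0.1055, 0.244) min clearance 0.0027 arm [ 0.69  -0.127  0.522] cab [ 0.688 -0.127  0.52 ] n behind 2
(0.04, 0.092, 0.244) min clearance 0.002 arm [ 0.689 -0.142  0.522] cab [ 0.687 -0.142  0.521] n behind 2
(0.044, 0.086, 0.244) min clearance 0.0034 arm [ 0.689 -0.149  0.522] cab [ 0.687 -0.147  0.52 ] n behind 2
(0.05, 0.085, 0.244) min clearance 0.0073 arm [ 0.694 -0.153  0.522] cab [ 0.687 -0.152  0.52 ] n behind 2
(0.05, 0.085, 0.24) min clearance 0.007 arm [ 0.694 -0.153  0.518] cab [ 0.688 -0.15   0.519] n behind 2
(0.058, 0.093, 0.25) min clearance 0.007 arm [ 0.605 -0.043  0.485] cab [ 0.608 -0.046  0.49 ] n behind 2
```

```bash
sed -i 's/^A=np.vstack(A);/A=np.vstack(A);A=A[cKDTree(A).query(A,6)[0][:,5]<.009];/' clr.py; python3 clr.py
```

```text
(-0.0194, 0.0933, 0.244) min clearance 0.0446 arm [ 0.57  -0.047  0.467] cab [ 0.608 -0.046  0.49 ] n behind 0
(0.0195, 0.1094, 0.244) min clearance 0.0128 arm [ 0.601 -0.045  0.48 ] cab [ 0.608 -0.046  0.49 ] n behind 0
(0.0337, 0.1055, 0.244) min clearance 0.0119 arm [ 0.604 -0.048  0.479] cab [ 0.608 -0.046  0.49 ] n behind 0
(0.04, 0.092, 0.244) min clearance 0.0169 arm [ 0.605 -0.052  0.474] cab [ 0.608 -0.046  0.49 ] n behind 0
(0.044, 0.086, 0.244) min clearance 0.0156 arm [ 0.605 -0.047  0.475] cab [ 0.608 -0.046  0.49 ] n behind 0
(0.05, 0.085, 0.244) min clearance 0.0147 arm [ 0.602 -0.048  0.477] cab [ 0.608 -0.046  0.49 ] n behind 0
(0.05, 0.085, 0.24) min clearance 0.0183 arm [ 0.602 -0.048  0.473] cab [ 0.608 -0.046  0.49 ] n behind 0
(0.058, 0.093, 0.25) min clearance 0.0072 arm [ 0.607 -0.043  0.483] cab [ 0.608 -0.046  0.49 ] n behind 0
```

```bash
echo '{"steps":[[-0.019, -0.002, 0.029, 0, 0], [-0.019, -0.002, 0.029, 0, 0], [-0.036, 0.005, 0.056, 0, 0], [-0.044, 0.015, 0.061, 0, 0], [-0.044, 0.015, 0.061, 0, 0]]}' | python3 jog.py; echo '{"steps":[[-0.009, 0.008, 0.007, 0, 0], [-0.009, 0.008, 0.007, 0, 0]]}' | python3 jog.py; python3 dr.py '(.0053,.1075,.244)' '(.0195,.1094,.244)' '(.0337,.1055,.244)' '(.04,.092,.244)' '(.044,.086,.244)' '(.05,.085,.244)'; python3 - <<'E'
from h import *
from cell import r
for n in("scene","top"):
        d=r.get_image(n);B=tobin(cloud(d));m=(d["range_z"]>0)&(B[...,2]>.238)&(B[...,2]<.285)&(d["img"].max(-1)<70)&(abs(B[...,0]-.03)<.06)&(B[...,1]>.05)&(B[...,1]<.13)
        q=B[m]; print(n,len(q),np.percentile(q,[3,50,97],0).round(4).tolist() if len(q) else "")
        if n=="scene":cv2.imwrite("pics/e.png",cv2.resize(d["img"][80:230,230:430],None,fx=4,fy=4,interpolation=cv2.INTER_CUBIC)[...,::-1])
E
```

```text
time_s: 30.7
eef_pos: [0.6627, -0.1575, 0.2466]
tcp_rot: [0.868, 2.371, -0.293]
force: [1.3, 0.2, 0.1]
gripper_width: -0.005
finger_force: 0.0
time_s: 30.95
eef_pos: [0.6768, -0.159, 0.2467]
tcp_rot: [0.868, 2.37, -0.293]
force: [-0.1, -0.2, 0.2]
gripper_width: 0.003
finger_force: 0.0
t 30.95 pos [ 0.6768 -0.159   0.2467] tilt 0.642 az -40.6 y_tool [ 0.647  0.763 -0.004] x_tool [-0.612  0.516 -0.599] j [-0.307  0.081  1.81  -0.379  0.683 -0.95 ] F [-0.1 -0.2  0.2] w 0.003
bin [0.0055 0.1082 0.2467] ik [-0.311  0.095  1.794 -0.375  0.683 -0.957]
(.0053,.1075,.244) [ 0.002 -0.001  0.002] [-0.312  0.096  1.797 -0.376  0.679 -0.956] 0.003
(.0195,.1094,.244) [-0.009  0.004  0.01 ] [-0.314  0.126  1.765 -0.374  0.681 -0.959] 0.014
(.0337,.1055,.244) [-0.021  0.003  0.019] [-0.325  0.151  1.738 -0.364  0.679 -0.977] 0.028
(.04,.092,.244) [-0.028 -0.009  0.024] [-0.35   0.153  1.735 -0.344  0.672 -1.012] 0.038
(.044,.086,.244) [-0.032 -0.014  0.027] [-0.361  0.157  1.731 -0.335  0.668 -1.028] 0.045
(.05,.085,.244) [-0.037 -0.014  0.031] [-0.364  0.168  1.718 -0.332  0.669 -1.034] 0.05
scene 5 [[-0.0293, 0.1138, 0.2587], [-0.0162, 0.1224, 0.2637], [-0.0118, 0.1288, 0.28]]
top 14 [[0.0033, 0.0983, 0.2477], [0.0155, 0.1012, 0.2728], [0.0204, 0.1056, 0.278]]
```

View pics/e.png

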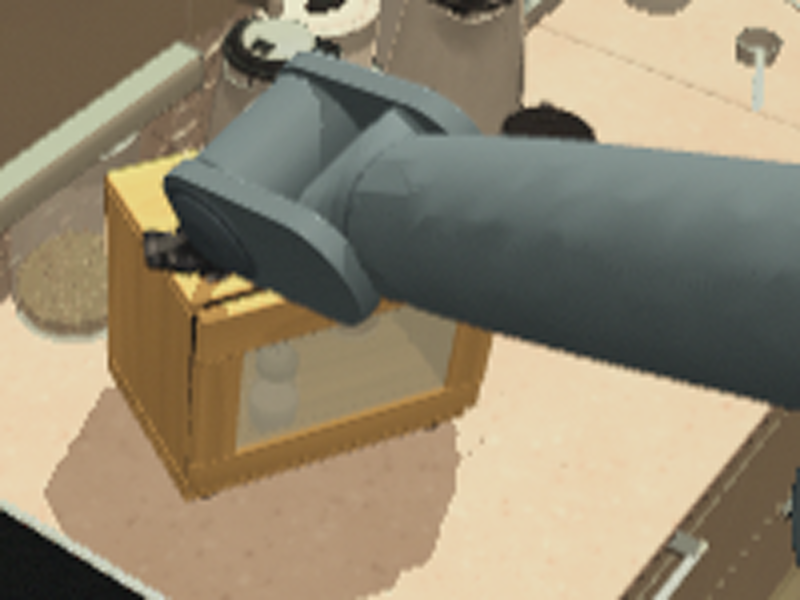

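The scene view shows the fingers at (165,250) at the knob, the shaker upright behind the pane at (272,385), and the door ajar only by its seal. By range data the knob has moved with the push. I've now used all ten pictures, so from here I go by numbers.

```bash
echo '{"steps":[[-0.009, 0.004, 0.01, 0, 0], [-0.021, 0.003, 0.019, 0, 0], [-0.021, 0.003, 0.019, 0, 0]]}' | python3 jog.py; echo '{"steps":[[-0.005, -0.006, 0.004, 0, 0], [-0.007, -0.012, 0.005, 0, 0], [-0.007, -0.012, 0.005, 0, 0]]}' | python3 jog.py;python3 dr.py '(.044,.086,.244)' '(.05,.085,.244)' '(.056,.085,.244)'; python3 - <<'E'
from h import *
from cell import r
for n in("top",):
        d=r.get_image(n);B=tobin(cloud(d));m=(d["range_z"]>0)&(B[...,2]>.255)&(B[...,2]<.285)&(d["img"].max(-1)<70)&(B[...,0]>.03)&(B[...,0]<.1)&(B[...,1]>.07)&(B[...,1]<.13)
        q=B[m]; print(n,len(q),np.percentile(q,[3,50,97],0).round(4).tolist() if len(q) else "")
        m=(d["range_z"]>0)&(abs(B[...,1]+.06)<.03)&(B[...,0]<.0)&(B[...,0]>-.2)&(B[...,2]>.235)&(B[...,2]<.262); q=B[m]; print(" tab",len(q),np.median(q,0).round(4) if len(q) else "")
E
```

```text
time_s: 31.42
eef_pos: [0.7002, -0.1765, 0.2434]
tcp_rot: [0.87, 2.37, -0.294]
force: [-0.3, 0.3, 0.0]
gripper_width: 0.001
finger_force: 0.0
time_s: 31.8
eef_pos: [0.6981, -0.191, 0.2439]
tcp_rot: [0.87, 2.37, -0.294]
force: [0.6, -0.2, -0.5]
gripper_width: -0.003
finger_force: 0.0
t 31.80 pos [ 0.6981 -0.191   0.2439] tilt 0.642 az -40.7 y_tool [ 0.648  0.762 -0.004] x_tool [-0.612  0.517 -0.599] j [-0.348  0.143  1.747 -0.348  0.671 -1.006] F [ 0.6 -0.2 -0.5] w -0.003
bin [0.0396 0.0906 0.2439] ik [-0.352  0.152  1.736 -0.345  0.672 -1.012]
(.044,.086,.244) [-0.004 -0.004  0.003] [-0.36   0.157  1.73  -0.337  0.67  -1.025] 0.006
(.05,.085,.244) [-0.009 -0.003  0.007] [-0.364  0.169  1.718 -0.334  0.67  -1.031] 0.012
(.056,.085,.244) [-0.014 -0.002  0.01 ] [-0.365  0.18   1.704 -0.332  0.671 -1.033] 0.017
top 13 [[0.0455, 0.0959, 0.2602], [0.0512, 0.1008, 0.2711], [0.0564, 0.1038, 0.2779]]
 tab 106 [-0.0152 -0.0592  0.2543]
```

```bash
echo '{"steps":[[-0.009, -0.003, 0.007, 0, 0], [-0.009, -0.003, 0.007, 0, 0]]}' | python3 jog.py; echo '{"steps":[[-0.005, 0, 0.004, 0, 0], [-0.005, 0, 0.004, 0, 0]]}' | python3 jog.py;cat > kn.py <<'E'
from h import *
from cell import r
s,R=fk(r)
print("bin",tobin(s["eef_pos"]).round(4))
d=r.get_image("top");B=tobin(cloud(d));m=(d["range_z"]>0)&(B[...,2]>.255)&(B[...,2]<.285)&(d["img"].max(-1)<70)&(B[...,0]>.03)&(B[...,0]<.1)&(B[...,1]>.06)&(B[...,1]<.13)
q=B[m]; print(len(q),np.percentile(q,[3,50,97],0).round(4).tolist() if len(q) else "")
m=(d["range_z"]>0)&(abs(B[...,1]+.06)<.03)&(B[...,0]<.0)&(B[...,0]>-.2)&(B[...,2]>.235)&(B[...,2]<.262); q=B[m]; print(" tab",len(q),np.median(q,0).round(4) if len(q) else "")
E
python3 kn.py;python3 dr.py '(.056,.085,.244)' '(.06,.083,.244)' |tail -2
```

```text
time_s: 32.1
eef_pos: [0.7048, -0.2004, 0.2431]
tcp_rot: [0.87, 2.371, -0.295]
force: [-2.3, -2.3, -0.4]
gripper_width: 0.0
finger_force: 1.0
time_s: 32.35
eef_pos: [0.7084, -0.2051, 0.2427]
tcp_rot: [0.871, 2.374, -0.298]
force: [-10.0, -4.4, 3.1]
gripper_width: 0.002
finger_force: 4.6
t 32.35 pos [ 0.7084 -0.2051  0.2427] tilt 0.639 az -41.0 y_tool [ 0.649  0.761 -0.008] x_tool [-0.614  0.517 -0.596] j [-0.364  0.175  1.713 -0.337  0.673 -1.029] F [-10.   -4.4   3.1] w 0.002
bin [0.0555 0.0833 0.2427]
9 [[0.0442, 0.0771, 0.2562], [0.0658, 0.0895, 0.2604], [0.068, 0.094, 0.2773]]
 tab 106 [-0.0096 -0.0596  0.2536]
(.056,.085,.244) [-0.001  0.002 -0.001] [-0.364  0.182  1.701 -0.335  0.677 -1.032] 0.002
(.06,.083,.244) [-0.004  0.001  0.002] [-0.368  0.189  1.694 -0.331  0.676 -1.039] 0.005
```

```bash
echo '{"steps":[[-0.005, -0.001, 0.004, 0, 0], [-0.005, -0.001, 0.004, 0, 0]]}' | python3 jog.py; echo '{"steps":[[-0.004, 0, 0.003, 0, 0], [-0.004, 0, 0.003, 0, 0]]}' | python3 jog.py;python3 kn.py
```

```text
time_s: 32.65
eef_pos: [0.7108, -0.2084, 0.2426]
tcp_rot: [0.874, 2.379, -0.298]
force: [-28.3, 6.5, 13.6]
gripper_width: -0.001
finger_force: 20.2
time_s: 32.9
eef_pos: [0.7118, -0.2092, 0.242]
tcp_rot: [0.878, 2.387, -0.299]
force: [-53.3, 22.9, 27.6]
gripper_width: -0.0
finger_force: 32.9
t 32.90 pos [ 0.7118 -0.2092  0.242 ] tilt 0.624 az -41.5 y_tool [ 0.651  0.759 -0.012] x_tool [-0.62   0.523 -0.585] j [-0.368  0.19   1.693 -0.326  0.691 -1.042] F [-53.3  22.9  27.6] w -0.0
bin [0.0604 0.0813 0.242 ]
5 [[0.0668, 0.0856, 0.2569], [0.0676, 0.0884, 0.2596], [0.0694, 0.0912, 0.2673]]
 tab 106 [-0.0098 -0.0598  0.2535]
```

```bash
echo '{"steps":[[0.02, 0, -0.03, 0, 0], [0.02, 0, -0.09, 0, 0], [0.02, 0, -0.15, 0, 0], [0.05, 0, -0.2, 0, 0], [0.05, 0, -0.2, 0, 0], [0.05, 0, -0.2, 0, 0]]}' | python3 jog.py;python3 kn.py; python3 - <<'E'
from h import *
from cell import r
d=r.get_image("scene");B=tobin(cloud(d));m=(d["range_z"]>0)&(B[...,2]>.238)&(B[...,2]<.285)&(d["img"].max(-1)<70)&(abs(B[...,0]-.05)<.06)&(B[...,1]>.05)&(B[...,1]<.13)
q=B[m]; print("scene",len(q),np.percentile(q,[3,50,97],0).round(4).tolist() if len(q) else "")
m=(d["range_z"]>0)&(abs(B[...,1]+.06)<.03)&(B[...,0]<.0)&(B[...,0]>-.2)&(B[...,2]>.235)&(B[...,2]<.262); q=B[m]; print(" tab",len(q),np.median(q,0).round(4) if len(q) else "")
for c,n in(((.561,.3415),"spice"),((.563,.211),"garlic")):
    P=cloud(d);q=P[(d["range_z"]>0)&(np.hypot(P[...,0]-c[0],P[...,1]-c[1])<.05)&(P[...,2]>.04)];print(n,len(q),((q.min(0)+q.max(0))/2).round(3))
E
```

```text
time_s: 33.7
eef_pos: [0.5967, -0.1081, 0.3732]
tcp_rot: [0.868, 2.371, -0.293]
force: [0.6, -0.6, -0.0]
gripper_width: 0.004
finger_force: 0.0
t 33.70 pos [ 0.5967 -0.1081  0.3732] tilt 0.642 az -40.6 y_tool [ 0.647  0.763 -0.004] x_tool [-0.612  0.516 -0.599] j [-0.255 -0.228  1.869 -0.331  0.936 -1.004] F [ 0.6 -0.6 -0. ] w 0.004
bin [-0.0892  0.1139  0.3732]
8 [[0.0646, 0.0857, 0.2553], [0.066, 0.0888, 0.2621], [0.0686, 0.094, 0.2721]]
 tab 107 [-0.0101 -0.0612  0.2531]
scene 31 [[0.0597, 0.088, 0.2451], [0.0622, 0.0937, 0.2567], [0.0703, 0.0979, 0.2759]]
 tab 0 
spice 678 [0.574 0.343 0.278]
garlic 452 [0.571 0.21  0.279]
```

```bash
python3 - <<'E'
from h import *
from cell import r
for n in("scene","top"):
    for tag,d in(("0",load(n+"0")),("now",r.get_image(n))):
        B=tobin(cloud(d))
        for z0,z1 in((.25,.285),(.268,.285)):
            m=(d["range_z"]>0)&(B[...,2]>z0)&(B[...,2]<z1)&(B[...,0]>-.02)&(B[...,0]<.12)&(B[...,1]>.03)&(B[...,1]<.125)
            q=B[m];print(n,tag,z0,len(q),np.percentile(q,[3,50,97],0)[:,:2].round(4).tolist() if len(q) else "")
        # lever: grey bar z .232-.247
        m=(d["range_z"]>0)&(B[...,2]>.234)&(B[...,2]<.25)&(B[...,0]>-.06)&(B[...,0]<.12)&(B[...,1]>-.02)&(B[...,1]<.125);q=B[m]
        D=q[:,:2]-[.036,.051];rr=np.hypot(*D.T);a=np.degrees(np.arctan2(D[:,1],-D[:,0]));k=(rr>.018)&(rr<.045);print("  lever/hook angles",np.histogram(a[k],bins=np.arange(-180,181,15))[0])
E
```

```text
scene 0 0.25 53 [[-0.0109, 0.0867], [-0.0051, 0.0956], [0.0048, 0.1017]]
scene 0 0.268 24 [[-0.0097, 0.0873], [-0.0042, 0.0934], [0.0047, 0.1004]]
  lever/hook angles [ 0  0  0  0  0 11 11  0  0  0  2  2  1  3 14  3  0  0  0  0  0  0  0  0]
scene now 0.25 30 [[-0.0118, 0.0516], [0.0629, 0.0937], [0.0689, 0.0977]]
scene now 0.268 7 [[0.0617, 0.0925], [0.065, 0.0954], [0.069, 0.0978]]
  lever/hook angles [ 0  0  0  0  0  0  0  0  0  2 18  3  1  1  1  0  0  0  0  7 22  0  0  0]
top 0 0.25 31 [[-0.0047, 0.0509], [0.0008, 0.0941], [0.0308, 0.1015]]
top 0 0.268 20 [[-0.0041, 0.0893], [0.0016, 0.0956], [0.0075, 0.1016]]
  lever/hook angles [ 0  0  1  0  5 13  1  0  0  0  0  0  0  0  4 19  1  0  0  0  0  0  0  1]
top now 0.25 22 [[-0.0086, 0.0493], [0.0658, 0.0875], [0.0698, 0.0961]]
top now 0.268 5 [[0.0655, 0.0854], [0.0672, 0.0895], [0.0693, 0.0935]]
  lever/hook angles [ 0  0  0  0  0  0  0  0  0  1 16  1  2  0  0  1  0  0  0  1 17  5  0  0]
```

```bash
echo '{"steps":[[0.12, 0, -0.12, 0, 0], [0.12, 0, -0.12, 0, 0], [0.12, 0, -0.12, 0, 0], [0.12, 0, -0.12, 0, 0]]}' | python3 jog.py>/dev/null; cat > lv.py <<'E'
from h import *
from cell import r
for n in("scene","top"):
    for tag,d in(("0",load(n+"0")),("now",r.get_image(n))):
        B=tobin(cloud(d));m=(d["range_z"]>.0)&(B[...,2]>.268)&(B[...,2]<.285)&(B[...,0]>-.02)&(B[...,0]<.12)&(B[...,1]>.03)&(B[...,1]<.125)
        q=B[m];k1=q[:,:2].mean(0).round(4)
        m=(d["range_z"]>0)&(B[...,2]>.234)&(B[...,2]<.25)&(B[...,0]>-.02)&(B[...,0]<.12)&(B[...,1]>-.02)&(B[...,1]<.125);q=B[m]
        D=q[:,:2]-[.036,.051];rr=np.hypot(*D.T);a=np.degrees(np.arctan2(D[:,1],-D[:,0]));k=(rr>.018)&(rr<.045);l=a[k&(a>20)&(a<165)];h=a[k&(a<0)]
        print(n,tag,"knob top",len(k1),k1,"lever",len(l),np.median(l).round(1),"hook",len(h),np.median(h).round(1))
E
python3 lv.py
```

```text
scene 0 knob top 2 [-0.0034  0.0937] lever 20 38.9 hook 26 -88.7
scene now knob top 2 [0.0652 0.0907] lever 30 122.1 hook 26 -20.7
top 0 knob top 2 [0.0018 0.0954] lever 24 51.2 hook 20 -101.5
top now knob top 2 [0.0661 0.0903] lever 24 128.3 hook 16 -27.5
```

```bash
sed -i 's/^for c in.*:$/for c in((.03,.087,.256),(.05,.087,.256),(.056,.085,.256),(.06,.083,.255),(.064,.08,.255)):/' clr.py; python3 clr.py; python3 dr.py '(-.06,.1,.31)' '(.03,.088,.256)' '(.047,.088,.256)' '(.055,.085,.256)' '(.06,.083,.255)'
```

```text
(0.03, 0.087, 0.256) min clearance 0.0154 arm [ 0.602 -0.052  0.477] cab [ 0.608 -0.046  0.49 ] n behind 0
(0.05, 0.087, 0.256) min clearance 0.0076 arm [ 0.623 -0.142  0.508] cab [ 0.627 -0.14   0.514] n behind 0
(0.056, 0.085, 0.256) min clearance 0.0048 arm [ 0.623 -0.145  0.512] cab [ 0.627 -0.145  0.514] n behind 1
(0.06, 0.083, 0.255) min clearance 0.0039 arm [ 0.625 -0.149  0.511] cab [ 0.627 -0.148  0.514] n behind 2
(0.064, 0.08, 0.255) min clearance 0.0015 arm [ 0.623 -0.152  0.515] cab [ 0.624 -0.153  0.515] n behind 8
t 34.60 pos [ 4.691e-01 -2.000e-04  3.969e-01] tilt 0.640 az -40.8 y_tool [ 0.648  0.762 -0.005] x_tool [-0.613  0.518 -0.597] j [-0.039 -0.557  2.063 -0.421  1.144 -0.827] F [ 0.9 -0.3 -0.4] w 0.004
bin [-0.2532  0.1464  0.3969] ik [-0.047 -0.425  2.009 -0.434  1.069 -0.799]
(-.06,.1,.31) [-0.107 -0.007  0.188] [-0.301 -0.08   1.866 -0.344  0.786 -0.996] 0.217
(.03,.088,.256) [-0.148 -0.001  0.286] [-0.353  0.124  1.747 -0.335  0.69  -1.024] 0.322
(.047,.088,.256) [-0.161  0.003  0.296] [-0.358  0.157  1.71  -0.331  0.692 -1.033] 0.337
(.055,.085,.256) [-0.168  0.001  0.301] [-0.365  0.171  1.694 -0.324  0.691 -1.043] 0.344
(.06,.083,.255) [-0.172  0.     0.305] [-0.369  0.181  1.685 -0.321  0.69  -1.05 ] 0.35
```

```bash
echo '{"steps":[[-0.107, -0.007, 0.188, 0, 0], [-0.107, -0.007, 0.188, 0, 0], [-0.107, -0.007, 0.188, 0, 0], [-0.107, -0.007, 0.188, 0, 0], [-0.146, -0.001, 0.282, 0, 0], [-0.146, -0.001, 0.282, 0, 0], [-0.146, -0.001, 0.282, 0, 0], [-0.146, -0.001, 0.282, 0, 0]]}' | python3 jog.py;python3 dr.py '(.035,.088,.251)' '(.04,.088,.251)' '(.045,.088,.251)' '(.055,.085,.251)'
```

```text
time_s: 35.6
eef_pos: [0.6853, -0.1862, 0.2585]
tcp_rot: [0.87, 2.371, -0.294]
force: [-0.6, 0.6, 0.9]
gripper_width: -0.002
finger_force: 0.0
t 35.60 pos [ 0.6853 -0.1862  0.2585] tilt 0.641 az -40.7 y_tool [ 0.648  0.762 -0.004] x_tool [-0.612  0.518 -0.598] j [-0.348  0.097  1.769 -0.337  0.695 -1.02 ] F [-0.6  0.6  0.9] w -0.002
bin [0.0261 0.0886 0.2585] ik [-0.352  0.114  1.753 -0.335  0.692 -1.024]
(.035,.088,.251) [-0.003  0.001  0.011] [-0.355  0.136  1.741 -0.336  0.682 -1.023] 0.012
(.04,.088,.251) [-0.007  0.002  0.014] [-0.356  0.146  1.73  -0.335  0.682 -1.026] 0.016
(.045,.088,.251) [-0.01   0.003  0.017] [-0.357  0.156  1.719 -0.333  0.683 -1.028] 0.02
(.055,.085,.251) [-0.019  0.002  0.023] [-0.365  0.174  1.699 -0.326  0.683 -1.04 ] 0.03
```

```bash
echo '{"steps":[[-0.007, 0.002, 0.014, 0, 0], [-0.007, 0.002, 0.014, 0, 0], [-0.007, 0.002, 0.014, 0, 0]]}' | python3 jog.py; echo '{"steps":[[-0.004, 0, 0.003, 0, 0], [-0.004, 0, 0.003, 0, 0]]}' | python3 jog.py; echo '{"steps":[[-0.004, 0, 0.003, 0, 0], [-0.004, 0, 0.003, 0, 0]]}' | python3 jog.py;echo '{"steps":[[-0.004, -0.002, 0.003, 0, 0], [-0.004, -0.002, 0.003, 0, 0]]}' | python3 jog.py;python3 dr.py
```

```text
time_s: 35.98
eef_pos: [0.6974, -0.1928, 0.2525]
tcp_rot: [0.869, 2.37, -0.293]
force: [-0.1, 0.3, 0.1]
gripper_width: -0.004
finger_force: 0.0
time_s: 36.22
eef_pos: [0.7014, -0.1964, 0.2525]
tcp_rot: [0.869, 2.37, -0.294]
force: [0.4, -0.0, 0.2]
gripper_width: -0.003
finger_force: 0.0
time_s: 36.48
eef_pos: [0.7052, -0.1998, 0.2522]
tcp_rot: [0.869, 2.37, -0.294]
force: [1.3, 0.4, -0.1]
gripper_width: -0.002
finger_force: 0.0
time_s: 36.72
eef_pos: [0.7075, -0.2045, 0.252]
tcp_rot: [0.869, 2.371, -0.294]
force: [-0.8, 0.2, 0.1]
gripper_width: 0.001
finger_force: 0.4
t 36.73 pos [ 0.7075 -0.2045  0.252 ] tilt 0.641 az -40.6 y_tool [ 0.647  0.762 -0.004] x_tool [-0.612  0.517 -0.598] j [-0.365  0.161  1.711 -0.326  0.683 -1.041] F [-0.8  0.2  0.1] w 0.001
bin [0.0544 0.0834 0.252 ] ik [-0.368  0.171  1.701 -0.323  0.682 -1.045]
```

```bash
echo '{"steps":[[-0.002, 0, 0.002, 0, 0], [-0.002, 0, 0.002, 0, 0]]}' | python3 jog.py; echo '{"steps":[[-0.002, 0, 0.002, 0, 0], [-0.002, 0, 0.002, 0, 0]]}' | python3 jog.py;echo '{"steps":[[-0.002, 0, 0.002, 0, 0], [-0.002, 0, 0.002, 0, 0]]}' | python3 jog.py;python3 kn.py
```

```text
time_s: 36.98
eef_pos: [0.709, -0.2061, 0.2516]
tcp_rot: [0.87, 2.373, -0.295]
force: [-7.2, 2.2, 2.4]
gripper_width: 0.002
finger_force: 3.7
time_s: 37.22
eef_pos: [0.7102, -0.2074, 0.2512]
tcp_rot: [0.871, 2.375, -0.295]
force: [-15.8, 6.5, 7.4]
gripper_width: -0.002
finger_force: 8.7
time_s: 37.48
eef_pos: [0.7111, -0.2082, 0.2507]
tcp_rot: [0.873, 2.379, -0.296]
force: [-27.4, 14.1, 14.2]
gripper_width: 0.001
finger_force: 15.2
t 37.48 pos [ 0.7111 -0.2082  0.2507] tilt 0.634 az -41.0 y_tool [ 0.648  0.761 -0.007] x_tool [-0.616  0.519 -0.592] j [-0.368  0.175  1.696 -0.322  0.692 -1.047] F [-27.4  14.1  14.2] w 0.001
bin [0.0593 0.0819 0.2507]
2 [[0.067, 0.0868, 0.2656], [0.0681, 0.0882, 0.2665], [0.0692, 0.0895, 0.2673]]
 tab 104 [-0.0102 -0.0586  0.2533]
```

```bash
echo '{"steps":[[0.02, 0, -0.03, 0, 0], [0.02, 0, -0.09, 0, 0], [0.02, 0, -0.15, 0, 0], [0.05, 0, -0.2, 0, 0], [0.15, 0, -0.28, 0, 0], [0.15, 0, -0.28, 0, 0], [0.15, 0, -0.28, 0, 0], [0.15, 0, -0.28, 0, 0], [0.15, 0, -0.28, 0, 0]]}' | python3 jog.py; python3 lv.py; python3 kn.py | tail -1; python3 - <<'E'
from h import *
from cell import r
d=r.get_image("scene")
for c,n in(((.561,.3415),"spice"),((.563,.211),"garlic")):
    P=cloud(d);q=P[(d["range_z"]>0)&(np.hypot(P[...,0]-c[0],P[...,1]-c[1])<.05)&(P[...,2]>.04)&(P[...,2]<.16)];print(n,len(q),((q.min(0)+q.max(0))/2).round(3))
B=tobin(cloud(d));m=(d["range_z"]>0)&(B[...,0]>.004)&(B[...,0]<.14)&(abs(B[...,1])<.105)&(B[...,2]>.05)&(B[...,2]<.16)
k,l,st,c=cv2.connectedComponentsWithStats(m.astype(np.uint8))
for i in range(1,k):
    if st[i,4]>20:q=B[l==i];print("in bin",st[i].tolist(),q.min(0).round(3),q.max(0).round(3))
E
```

```text
time_s: 38.65
eef_pos: [0.4955, -0.0239, 0.3851]
tcp_rot: [0.87, 2.371, -0.294]
force: [-0.4, 0.2, 0.3]
gripper_width: 0.001
finger_force: 0.0
scene 0 knob top 2 [-0.0034  0.0937] lever 20 38.9 hook 26 -88.7
scene now knob top 2 [0.0642 0.0913] lever 31 121.9 hook 16 -21.6
top 0 knob top 2 [0.0018 0.0954] lever 24 51.2 hook 20 -101.5
top now knob top 2 [0.0661 0.0909] lever 25 129.5 hook 18 -23.2
 tab 107 [-0.0107 -0.0598  0.2538]
spice 618 [0.561 0.343 0.089]
garlic 349 [0.559 0.209 0.064]
```

```bash
cat > wr.py <<'E'
from h import *
from cell import r
s,R=fk(r,0);w=r.get_image("wrist");T=np.eye(4);T[:3,:3]=R;T[:3,3]=s["eef_pos"];C=T@w["T_tool_cam"];w["R"]=C[:3,:3].T;w["t"]=-w["R"]@C[:3,3]
print("proj axis,knob home",proj(w,np.array([frombin((.035,.05,.239)),frombin((.074,.089,.27))])).round(0).tolist())
B=tobin(cloud(w));ok=(w["range_z"]>0)&(B[...,0]>-.06)&(B[...,0]<.12)&(B[...,1]>-.03)&(B[...,1]<.125)
print("roof z",np.median(B[ok&(abs(B[...,2]-.227)<.006)][:,2]) if ok.any() else None)
def bx(m): q=B[m];return (len(q),np.percentile(q,[3,50,97],0).round(4).tolist()) if len(q)>5 else len(q)
hi=ok&(B[...,2]>.252)&(B[...,2]<.285)
k,l,st,c=cv2.connectedComponentsWithStats(hi.astype(np.uint8))
for i in range(1,k):
    if st[i,4]>15: print("high",st[i].tolist(),bx(l==i),w["img"][l==i].mean(0).round())
lv=ok&(B[...,2]>.237)&(B[...,2]<.247)&(B[...,0]>.03)&(B[...,1]>.052);q=B[lv][:,:2]
if len(q)>20:
    vx,vy,x0,y0=cv2.fitLine(q.astype(np.float32),cv2.DIST_HUBER,0,.01,.01).ravel();print("lever dir deg from +x",np.degrees(np.arctan2(vy,vx)),len(q),q.min(0),q.max(0))
np.savez("pics/w9.npz",**w)
E
python3 wr.py
```

```text
proj axis,knob home [[228.0, 232.0], [257.0, 258.0]]
roof z 0.22745970632490203
high [167, 229, 12, 5, 49] (49, [[-0.0145, -0.0288, 0.2523], [-0.0116, -0.0218, 0.2546], [-0.0053, -0.0158, 0.2557]]) [226. 184. 124.]
lever dir deg from +x 20.572445 38 [0.03015385 0.05476874] [0.04585716 0.06526207]
```

```bash
echo '{"steps":[[-0.03, -0.05, 0, 0, 0], [-0.03, -0.1, 0, 0, 0], [-0.03, -0.1, 0, 0, 0], [-0.03, -0.1, 0, 0, 0]]}' | python3 jog.py|head -2; python3 wr.py
```

```text
time_s: 39.4
eef_pos: [0.4486, -0.1151, 0.4037]
proj axis,knob home [[291.0, 214.0], [319.0, 241.0]]
roof z 0.22740890798867783
high [234, 210, 11, 6, 54] (54, [[-0.0149, -0.0296, 0.2523], [-0.0116, -0.0228, 0.2543], [-0.0043, -0.0162, 0.2558]]) [219. 175. 117.]
high [315, 227, 12, 18, 162] (162, [[0.0609, 0.0845, 0.2537], [0.0636, 0.0915, 0.2661], [0.0714, 0.0992, 0.2755]]) [79. 66. 49.]
lever dir deg from +x 51.526215 168 [0.03017851 0.05367085] [0.07072938 0.09963164]
```

```bash
python3 - <<'E'
from h import *
w=load("w9");B=tobin(cloud(w));ok=(w["range_z"]>0)&(B[...,0]>-.06)&(B[...,0]<.12)&(B[...,1]>-.03)&(B[...,1]<.125)
for z in np.arange(.232,.28,.004):
    m=ok&(abs(B[...,2]-z)<.002)&(B[...,0]>.02)&(B[...,1]>.02);q=B[m]
    D=q[:,:2]-[.035,.05];rr=np.hypot(*D.T);a=np.degrees(np.arctan2(D[:,1],D[:,0]))
    hub=q[rr<.014];lev=(rr>.018)&(rr<.044)&(a>0)&(a<110);kn=q[rr>.044]
    print(z.round(3),"hub",len(hub),hub[:,:2].mean(0).round(4) if len(hub) else "","lever",lev.sum(),np.median(a[lev]).round(1) if lev.any() else "","knob",len(kn),(kn[:,:2].min(0).round(4),kn[:,:2].max(0).round(4)) if len(kn) else "")
# roof front edge line: lowest-x roof points per y
m=ok&(abs(B[...,2]-.227)<.003);q=B[m]
# tab/door top
t=(w["range_z"]>0)&(abs(B[...,2]-.2535)<.004)&(B[...,0]<.01)&(B[...,0]>-.03)&(B[...,1]<-.01)&(B[...,1]>-.12);print("tab",B[t].mean(0).round(4),B[t].min(0).round(4),B[t].max(0).round(4))
ys=np.arange(-.02,.12,.01);e=[(y,q[abs(q[:,1]-y)<.005][:,0].min()) for y in ys if (abs(q[:,1]-y)<.005).any()];print(np.round(e,4).tolist())
E
```

```text
0.232 hub 12 [0.0245 0.0564] lever 0  knob 0 
0.236 hub 16 [0.0254 0.0563] lever 8 58.9 knob 7 (array([0.0612, 0.0886]), array([0.0651, 0.0981]))
0.24 hub 21 [0.0263 0.0496] lever 29 61.2 knob 19 (array([0.0592, 0.0865]), array([0.0679, 0.0996]))
0.244 hub 78 [0.0297 0.051 ] lever 47 56.8 knob 27 (array([0.0599, 0.083 ]), array([0.0687, 0.099 ]))
0.248 hub 39 [0.0324 0.0498] lever 0  knob 18 (array([0.0612, 0.0841]), array([0.0707, 0.0984]))
0.252 hub 0  lever 0  knob 23 (array([0.0604, 0.0849]), array([0.0672, 0.0996]))
0.256 hub 0  lever 0  knob 22 (array([0.0611, 0.0844]), array([0.0671, 0.099 ]))
0.26 hub 0  lever 0  knob 24 (array([0.0607, 0.0841]), array([0.0696, 0.0998]))
0.264 hub 0  lever 0  knob 23 (array([0.0607, 0.085 ]), array([0.0674, 0.0994]))
0.268 hub 0  lever 0  knob 24 (array([0.0606, 0.0845]), array([0.0678, 0.0989]))
0.272 hub 0  lever 0  knob 29 (array([0.0606, 0.0841]), array([0.0699, 0.0998]))
0.276 hub 0  lever 0  knob 30 (array([0.0615, 0.0853]), array([0.0777, 0.0976]))
0.28 hub 0  lever 0  knob 0 
tab [-0.012  -0.0577  0.2536] [-0.0166 -0.1038  0.2495] [-0.0025 -0.0151  0.2566]
[[-0.02, -0.0166], [-0.01, -0.017], [0.0, -0.0163], [0.01, -0.0162], [0.02, -0.0164], [0.03, -0.0168], [0.04, -0.0158], [0.05, -0.0167], [0.06, -0.017], [0.07, -0.0162], [0.08, -0.0173], [0.09, -0.0171], [0.1, -0.0169], [0.11, -0.0177]]
```

```bash
python3 -c "
from cell import r
print(r.state()['time_s'], r.hand_in())"
```

```text
the job is handed in; nothing more can be done
39.45 None
```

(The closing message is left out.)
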